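Hang up the incubator key, then hold the sprung lid at the index

ROBOT

A 7-joint arm with a two-finger parallel gripper is mounted at the origin on a cart in front of the work surface, level with it; the furniture and walls round the work are solid. World frame = base frame: x ahead of the robot, y to its left, z up, the work surface at z = 0. Lengths are in m, angles in rad, forces in N, time in s.
With the tool pointing down it reaches from about 0.35 to 0.9 m from the base axis. Payload 8.1 kg.
Tool frame: the origin (TCP) lies at the very end of the fingers, on their centre line; the grasp point (between the pads) lies 19 mm behind it; x points along the fingers, z is the direction in which the jaws open and shut, and the axes are right-handed (so a half turn about x gives the same grasp; the last joint's range is limited). The gripper opens to 85 mm and grips with 20 to 120 N. Pads are 22 mm wide; open, the fingers measure 114 mm over their backs; the gripper's body (76 mm by 85 mm) begins 54 mm behind the grasp point. The pads swing forward as they close: fully open they stand 13 mm farther back than shut.
Start: joints at [1.06, 0.434, 0.025, 1.573, -0.012, 1.134, -0.075], TCP at [0.248, -0.574, 0.231] pointing down, gripper open.
Joint ranges: [-2.62, 2.62], [-0.44, 2.09], [-1.27, 1.32], [0.08, 2.57], [-1.32, 4.46], [0.12, 2], [-2.74, 2.74]. Speed limits (rad/s): [2.22, 2.22, 3.01, 3.01, 3.14, 3.14, 3.14].

INTERFACE

Orientations are given as a unit quaternion [w, x, y, z].
In Python, from workcell import state, camera, close_job gives the robot as it stands.
- The arm moves only by the tool arm_command, never from a script. Its argument "increments" is one flat list of numbers, 7 for each row, row after row: the turn, a rotation vector about the tool's x, y, z scaled (see below), then the shift along the tool's x, y, z scaled (see below), then the opening, from 0 (shut) to 1 (fully open). In form: [rx, ry, rz, tx, ty, tz, claw, rx, ry, rz, tx, ty, tz, claw, ...]. A call has 1 to 5 rows; each row shifts and turns the commanded pose from where the row before left it, along the tool's axes as they then stand; what a row does not reach is not made up. The controller multiplies each number of a shift by 20 mm and each number of a turn by 6 degrees. A row lasts 1/12 s, in which the tool goes at most 41.7 mm and 7.16 degrees, less where a joint would pass 70% of its speed; a pose out of reach is approached as far as the arm can. A call with a number of a shift or a turn outside -1 to 1 is refused whole. A call with a gripper value outside its range is refused whole. The fingers move at their own pace and stop on an object; "newtons" is the grip in N (left out, the last holds). Time passes only in rows, so rows that do not move let the fingers close. It gives the time, the measured TCP pose, the force and the opening at its end, in the units of the state.
- state(): the state, without advancing time (a new reading comes with each control period).
- camera(name): name is "scene" or "top" or "wrist"; returns a dict with "pixels" (400x640x3 uint8, red, green, blue), "z_map" (400x640 float32, m along the optical axis (not along the pixel's ray), 0 where there is no reading), "intrinsics" (3x3 intrinsics, pixels), "D" ([k1, k2, p1, p2, k3] as OpenCV has them; the pictures are not rectified), "origin" and "orientation" of the camera in the world. Camera axes: x right, y down, z forward; pixel columns grow to the right and rows downward; lengths in m; the calibration is good to about 2 mm. A picture is of the moment at which its call begins.
- close_job(): hands the job in, once; it reports no verdict.
The state is a dict: "time": time; "joint_pos": joint angles; "qvel": joint speeds; "effort": joint torques, N m; "tcp_pos": TCP position; "tool_rot": TCP orientation; "force": force on the tool from outside, world axes, zero at the start; "moment": the same for the moment, N m; "finger_gap": opening from 0.0 (shut) to 1.0 (fully open).
Only numpy, scipy, OpenCV 4.12 (cv2) and the standard library are available. Lean on these libraries where they do the work, as an engineer would, in place of code of your own. Each camera call takes 0.05 s, during which the arm holds its last target.

TASK

The yellow key still stands in the slot on the left of the small incubator: hang it by its eye on the peg of the steel stand and let go of it, and only then lift the incubator's sprung lid by the bar on top until the red pointer on the lid's right side is level with the green index beside it. Finish while still holding the lid steady there with the gripper; let go of nothing at the end, for the lid would spring shut. Do not shift the green index, the glass beaker or the amber bottle.

Things in the scene. Friction and masses are not known exactly. Their poses are not given: they have to be found in the camera images.
- incubator: white benchtop incubator, fixed, turned up to 0.25 rad; origin at the centre of its underside, x to its back, y to its left. Body 200 (x) x 180 x 85 mm, grey lid on top; on its left a 60 mm high key console (x -50..50, y 92..156 mm), slot in its top at x 0, y 124 mm; on its right an upright arc scale at y -107 mm, up to 195 mm high
- lid: grey lid 172 mm wide, 188 deep, 20 thick, hinged at the back; origin on the hinge axis (x 90, y 0, z 90 mm in the incubator's frame), axes as the incubator's when shut; opens upward by turning about its +y axis (front edge up, limit 1.2 rad). A spring pulls it shut at every angle: lifting at the bar takes about 5 N when shut, 8 N at 0.7 rad
- lid_bar (a point): middle of the steel bar handle on the lid: round, 12 mm thick, along the lid's y axis, 78 mm between its two posts, its centre line 35 mm above the lid's top, so that it can be pinched from above. At x -165, y 0, z 52 mm in the lid's frame. It can turn within a grip that pinches it fore and aft. Axes as the lid's
- lid_pointer (a point): the point of the red pointer stub (7 mm high) that sticks out of the lid's right side; lies at x -142, y -114, z 7 mm in the lid's frame and moves with the lid. Axes as the lid's
- index_mark (a point): point of the green index (flag 7 mm high, right of the red pointer's path) where the red pointer's point shall stand: the two coincide at the marked lid angle a, 0.35 to 0.70 rad, new each time. In the incubator's frame at x = 90 - 142 cos(a) + 7 sin(a), y = -114, z = 90 + 142 sin(a) + 7 cos(a) mm. Held on the arc scale by friction only
- key_tab (a point): centre of the grip tab (24 mm wide, 22 high) at the top of the yellow key, where to pinch it. The key is a flat plate 6 mm thick (its x axis), 118 mm long: tab, ring with eye, shank 16 mm wide. It starts upright, the lower 28 mm in the slot (8 x 18 mm), tab centre 138 mm above the bench, axes as the incubator's; it pulls straight up. About 40 g
- key_eye (a point): centre of the round eye in the key, 26 mm in diameter, through the plate along the key's x axis; 30 mm below the tab's centre. The ring is 8 mm wide round the eye. Axes as the key's
- key: the whole yellow key; origin at the lower end of the shank, 76 mm below the eye's centre, z along it towards the tab
- stand: stand fixed to the bench: dark base 100 (x) x 85 x 14 mm and an upright steel post 14 mm thick; origin at the centre of its underside; its peg lies in the stand's xz plane and points to its -x, rising to the tip (it may be turned up to 0.25 rad)
- peg_tip (a point): free tip of the peg: the centre of its rounded end. Round peg 8 mm thick, 62 mm long, rising by 0.26 rad from the post to the tip, so that a hung key does not slide off; it stays about where on the peg it is hung. At x -25, z 166 mm in the stand's frame
- peg_root (a point): where the peg leaves the top of the post, at x 35, z 150 mm in the stand's frame; nothing of the stand rises above the peg
- beaker_mid (a point): centre of the small glass beaker (51 mm wide, 68 mm high), a bystander
- amber_mid (a point): centre of the brown bottle with a black cap (58 mm wide, 116 mm high), a bystander
Mind the look-alikes: they are no part of the job. Leave any blue look-alike of the stand alone.

How it is judged:
On the way, in this order (a step that is already met when the one before it is completed fails the run):
1. the key hangs by its eye on the peg, let go (x of key_eye in the frame of stand between -0.022 and 0.04 m and distance between key_eye and peg_root below 0.065 m and height (world z) of key_eye above 0.125 m and contact force between key and stand above 0.02 N and contact force between key and the arm below 0.05 N and contact force between key and the fingers below 0.05 N and linear speed of key below 0.6 m/s), for 0.3 s.
2. the lid is held with its pointer at the green index (distance between lid_pointer and index_mark below 0.01 m and contact force between lid and the fingers above 1 N), for 0.5 s.
At the end, for the whole second after the job is handed in: The fingers hold the lid still (over 1 N, under 0.1 rad/s), red pointer within 10 mm of the green index; the key hangs on the peg by its eye (eye between peg tip and post, over 125 mm up), slower than 0.15 m/s, not touched by the robot (all of step 2 and angular speed of lid below 0.1 rad/s and x of key_eye in the frame of stand between -0.022 and 0.04 m and distance between key_eye and peg_root below 0.065 m and height (world z) of key_eye above 0.125 m and contact force between key and stand above 0.1 N and contact force between key and the arm below 0.05 N and contact force between key and the fingers below 0.05 N and linear speed of key below 0.15 m/s); the arm keeps its last pose, push and grip.
It fails at once if the lid is raised before the key hangs on the peg (angle between lid's own z axis and vertical above 0.12 rad and not (distance between key_eye and peg_root below 0.07 m and contact force between key and the fingers below 0.05 N)).
It fails at once if the green index is shifted (distance of index_mark from where it was at the start of the episode above 0.008 m).
It fails at once if the beaker or the amber bottle is shifted or knocked over (distance of any of beaker_mid, amber_mid from where it was at the start of the episode above 0.03 m).
It also fails if it takes over 58 s, if anything falls off the work surface, if the arm or the gripper's body presses on something with over 40 N, if the wrist force passes 120 N, or if a joint passes its speed limit or range.

## Working session

There is one attempt and no reset: what is moved stays moved. The work goes in short steps, Python scripts to look and compute and a tool call to move; the robot and the scene stay as the last step left them, time stands still between calls to the robot, and variables do not carry over. Pictures are saved under pics/ and viewed, and the job is handed in when it is done.

Besides the shell and the picture viewer there is one more tool, called after "Emit:" as name(argument=value, ...) on one line, values as JSON. arm_command: Moves the arm, as the interface text tells. Shifts and turns lie within -1 to 1; 1 stands for 20 mm of shift or 6 degrees of turn. Its arguments: {"type":"object","properties":{"increments":{"type":"array","items":{"type":"number","minimum":-1,"maximum":1}},"newtons":{"type":"number"}},"required":["increments"]}

```bash
ls; mkdir -p pics; python3 - <<'E'
from workcell import state,camera
import cv2
s=state();print(s)
for n in ["scene","top","wrist"]:
    c=camera(n);cv2.imwrite(f"pics/{n}0.png",c["pixels"][:,:,::-1]);print(n,c["intrinsics"],c["D"],c["origin"],c["orientation"])
E
```

```text
pics
{'time': 0.0, 'joint_pos': array([ 1.06044788,  0.43523001,  0.02497852,  1.57412745, -0.01163198,
        1.13399868, -0.07510468]), 'qvel': array([-0.00059127, -0.00028497,  0.00090786, -0.00177721,  0.00014681,
        0.00050484,  0.00038591]), 'effort': array([ 6.48526839e-05, -6.70458770e+01,  1.02518745e+00, -3.16210663e+01,
        1.54686644e-02,  1.25188299e-02,  3.53014207e-05]), 'tcp_pos': array([ 0.24758526, -0.57329979,  0.23050993]), 'tool_rot': array([ 0.59035877,  0.38871776,  0.59135893, -0.38816188]), 'force': array([-0.75718031,  0.14690105, -0.37454461]), 'moment': array([ 0.00449941, -0.02699345,  0.06470692]), 'finger_gap': 1.0023338574798075}
scene [[370.63504376   0.         312.99553097]
 [  0.         370.63504376 194.93162616]
 [  0.           0.           1.        ]] [-0.05507273  0.          0.          0.          0.        ] [-0.05787165  0.63417376  0.54003387] [ 0.18221047 -0.28562124  0.79503191 -0.50313428]
top [[415.55965257   0.         317.93443231]
 [  0.         415.55965257 199.42161703]
 [  0.           0.           1.        ]] [0.02260176 0.         0.         0.         0.        ] [0.12476495 0.1510154  1.52289363] [ 0.08190425 -0.49661156  0.85336782 -0.13576457]
wrist [[337.73925872   0.         312.73632427]
 [  0.         337.73925872 198.25797164]
 [  0.           0.           1.        ]] [-0.00316106  0.          0.          0.          0.        ] [ 0.31256104 -0.54428641  0.37462506] [ 0.11905093  0.82719176 -0.54348447 -0.07877368]
```

View pics/scene0.png

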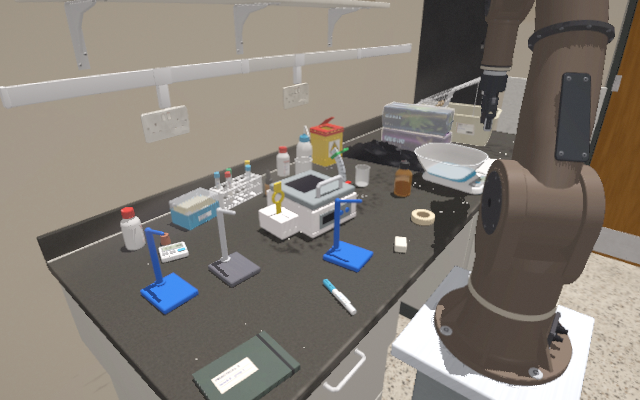

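View pics/top0.png

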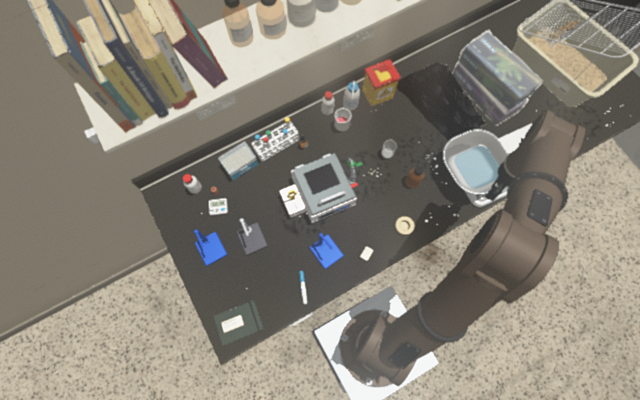

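View pics/wrist0.png

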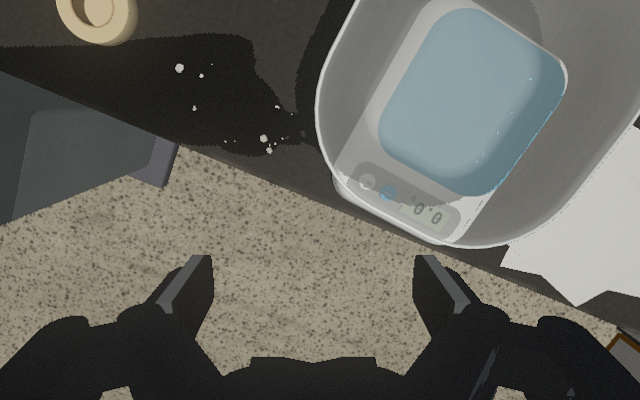

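The scene view shows the key at about (278,200), the incubator at (318,200), and the steel stand with its dark base at (235,265). The blue look-alikes are at (165,290) and (345,250), and the bottle and beaker at (403,183) and (362,176). Next I'll measure with depth.

```bash
cat > h.py <<'E'
import numpy as np,cv2
from workcell import state,camera
from scipy.spatial.transform import Rotation as R
def rot(q): return R.from_quat([q[1],q[2],q[3],q[0]]).as_matrix()
def cloud(c):
    K=c["intrinsics"];h,w=c["z_map"].shape
    u,v=np.meshgrid(np.arange(w),np.arange(h))
    p=cv2.undistortPoints(np.stack([u,v],-1).reshape(-1,1,2).astype(float),K,np.array(c["D"])).reshape(h,w,2)
    z=c["z_map"][...,None]
    P=np.concatenate([p*z,z],-1)
    return P@rot(c["orientation"]).T+c["origin"]
def proj(c,X):
    Rm=rot(c["orientation"]);X=np.atleast_2d(X)
    pc=(X-c["origin"])@Rm
    return cv2.projectPoints(pc,np.zeros(3),np.zeros(3),c["intrinsics"],np.array(c["D"]))[0].reshape(-1,2)
def ray(c,uv):
    p=cv2.undistortPoints(np.array(uv,float).reshape(-1,1,2),c["intrinsics"],np.array(c["D"])).reshape(-1,2)
    d=np.c_[p,np.ones(len(p))]@rot(c["orientation"]).T
    return np.array(c["origin"]),d
def onplane(c,uv,z):
    o,d=ray(c,uv); return o+d*((z-o[2])/d[:,2])[:,None]
def crop(c,x0,x1,y0,y1,name,f=4):
    cv2.imwrite("pics/"+name,cv2.resize(np.ascontiguousarray(c["pixels"][y0:y1,x0:x1,::-1]),None,fx=f,fy=f,interpolation=cv2.INTER_CUBIC))
E
python3 - <<'E'
from h import *
s=camera("scene");t=camera("top")
crop(s,205,365,140,290,"s1.png",4.0);crop(t,220,370,140,260,"t1.png",5)
for n,c in(("s",s),("t",t)):
    P=cloud(c);z=c["z_map"]
    pts={"s":[(278,190),(235,265),(224,211),(283,222),(330,184),(345,152),(403,183),(362,176)],"t":[(251,239),(244,228),(292,201),(322,185),(354,163),(388,149),(413,178)]}[n]
    for q in pts: print(n,q,P[q[1],q[0]].round(3),z[q[1],q[0]])
E
```

```text
s (278, 190) [ 0.591 -0.001  0.128] 0.9921203
s (235, 265) [0.547 0.196 0.014] 0.87891155
s (224, 211) [0.558 0.202 0.158] 0.8195003
s (283, 222) [0.546 0.03  0.06 ] 0.9740968
s (330, 184) [ 0.535 -0.158  0.108] 1.0777668
s (345, 152) [ 0.822 -0.648  0.016] 1.6244612
s (403, 183) [ 0.433 -0.429  0.048] 1.2335463
s (362, 176) [ 0.582 -0.41   0.041] 1.3093568
t (251, 239) [0.549 0.204 0.015] 1.5411893
t (244, 228) [0.554 0.202 0.161] 1.4030316
t (292, 201) [0.589 0.006 0.062] 1.5364283
t (322, 185) [ 0.577 -0.114  0.101] 1.5144436
t (354, 163) [ 0.565 -0.235  0.188] 1.4465473
t (388, 149) [ 0.612 -0.441 -0.003] 1.67224
t (413, 178) [ 0.441 -0.426  0.079] 1.5448896
```

View pics/s1.png

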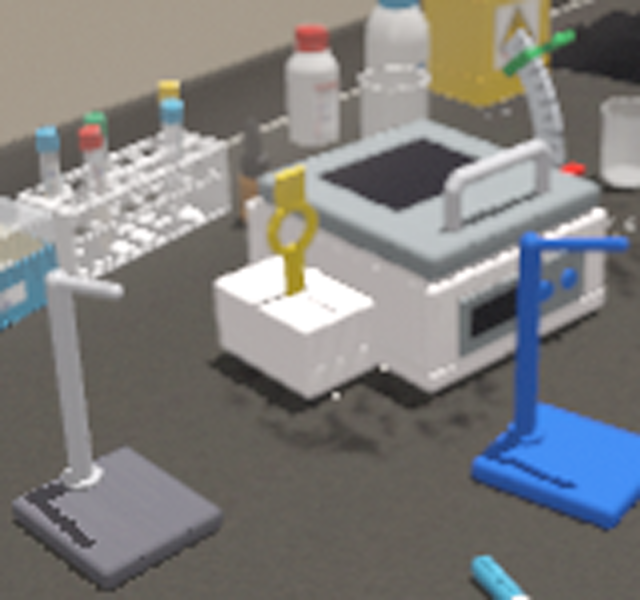

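View pics/t1.png

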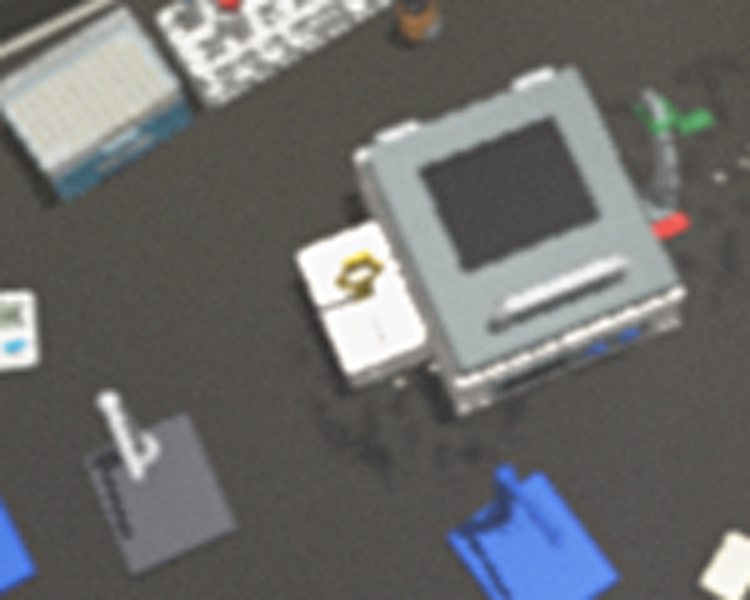

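```bash
python3 - <<'E'
from h import *
s=camera("scene");t=camera("top")
for n,c in(("s",s),("t",t)):
    P=cloud(c).reshape(-1,3);I=c["pixels"].reshape(-1,3);hsv=cv2.cvtColor(c["pixels"],cv2.COLOR_RGB2HSV).reshape(-1,3)
    print("==",n)
    # stand
    near=(abs(P[:,0]-.55)<.09)&(abs(P[:,1]-.2)<.09)
    m=near&(P[:,2]>.13)&(P[:,2]<.2)
    Q=P[m];print("peg",m.sum(),Q[:,0].min(),Q[:,0].max());
    for q in Q[np.argsort(Q[:,0])]: print(q.round(3),end=" ")
    print()
    m=near&(P[:,2]>.01)&(P[:,2]<.018)
    print("base",m.sum(),cv2.minAreaRect(P[m][:,:2].astype(np.float32)*1000))
    # lid top
    m=(abs(P[:,0]-.57)<.16)&(abs(P[:,1]+.1)<.16)&(abs(P[:,2]-.1)<.006)
    r=cv2.minAreaRect(P[m][:,:2].astype(np.float32)*1000);print("lid",m.sum(),P[m][:,2].mean(),r)
    # console
    m=(abs(P[:,0]-.57)<.12)&(abs(P[:,1]-.01)<.06)&(abs(P[:,2]-.06)<.005)
    r=cv2.minAreaRect(P[m][:,:2].astype(np.float32)*1000);print("console",m.sum(),r)
    m=(abs(P[:,0]-.57)<.12)&(abs(P[:,1]-.01)<.06)&(P[:,2]>.07)&(hsv[:,0]>20)&(hsv[:,0]<35)&(hsv[:,1]>120)
    Q=P[m];print("key",m.sum(),np.median(Q,0),Q[:,2].max()); print(Q[Q[:,2]>.128].mean(0))
    m=(P[:,2]>.105)&(abs(P[:,0]-.53)<.1)&(abs(P[:,1]+.12)<.1)&(P[:,2]<.16)
    Q=P[m];Q=Q[Q[:,2]>.128];print("bar",len(Q),Q.mean(0),np.linalg.svd(Q-Q.mean(0))[2][0] if len(Q)>2 else 0)
    for nm,a,b in(("green",50,80),("red",0,8)):
        m=(hsv[:,0]>=a)&(hsv[:,0]<=b)&(hsv[:,1]>150)&(abs(P[:,0]-.57)<.14)&(abs(P[:,1]+.2)<.1)&(P[:,2]>.06)
        Q=P[m];uv=np.argwhere(m.reshape(400,640))
        print(nm,len(Q),Q.mean(0) if len(Q) else 0); 
        for q,w in zip(Q,uv): print(w[::-1],q.round(3),end="; ")
        print()
E
```

```text
== s
peg 120 0.5188912088739265 0.5885849031800663
[0.519 0.204 0.167] [0.52  0.2   0.165] [0.52  0.205 0.167] [0.521 0.2   0.167] [0.521 0.202 0.168] [0.522 0.199 0.169] [0.523 0.2   0.169] [0.523 0.203 0.168] [0.524 0.202 0.169] [0.524 0.205 0.168] [0.525 0.205 0.166] [0.528 0.202 0.168] [0.529 0.204 0.166] [0.529 0.204 0.168] [0.529 0.204 0.164] [0.533 0.198 0.168] [0.533 0.203 0.167] [0.533 0.206 0.166] [0.534 0.203 0.164] [0.534 0.203 0.162] [0.535 0.199 0.167] [0.537 0.2   0.167] [0.538 0.203 0.16 ] [0.539 0.202 0.167] [0.539 0.205 0.163] [0.539 0.201 0.164] [0.54  0.203 0.165] [0.544 0.201 0.158] [0.544 0.2   0.164] [0.544 0.203 0.161] [0.544 0.203 0.163] [0.546 0.201 0.164] [0.549 0.203 0.159] [0.551 0.201 0.16 ] [0.551 0.201 0.162] [0.553 0.202 0.16 ] [0.556 0.203 0.157] [0.556 0.202 0.161] [0.556 0.2   0.16 ] [0.557 0.202 0.159] [0.559 0.197 0.161] [0.56  0.202 0.158] [0.562 0.201 0.159] [0.562 0.201 0.154] [0.563 0.203 0.157] [0.563 0.197 0.16 ] [0.566 0.198 0.159] [0.567 0.2   0.157] [0.568 0.199 0.159] [0.568 0.202 0.155] [0.568 0.2   0.151] [0.569 0.201 0.156] [0.571 0.
[... 3661 characters left out ...]
4285888672), 1.1384727954864502)
key 17 [5.95057841e-01 9.09458192e-05 1.34680145e-01] 0.15027879643641961
[5.95223508e-01 1.46002305e-04 1.42108995e-01]
bar 98 [ 0.50861657 -0.11112613  0.14527323] [-0.10696029 -0.99421481  0.00981827]
green 0 0

red 12 [ 0.51962751 -0.21558453  0.10047297]
[353 184] [ 0.524 -0.214  0.101]; [354 184] [ 0.522 -0.217  0.103]; [355 184] [ 0.521 -0.221  0.099]; [356 184] [ 0.518 -0.224  0.102]; [352 185] [ 0.523 -0.21   0.1  ]; [353 185] [ 0.52  -0.211  0.106]; [354 185] [ 0.52  -0.216  0.099]; [355 185] [ 0.519 -0.22   0.096]; [356 185] [ 0.516 -0.222  0.1  ]; [352 186] [ 0.519 -0.207  0.102]; [353 186] [ 0.519 -0.212  0.096]; [354 186] [ 0.516 -0.214  0.1  ];
```

```bash
python3 - <<'E'
from h import *
s=camera("scene");t=camera("top")
print(rot(state()["tool_rot"]).round(3))
for n,c in(("s",s),("t",t)):
    P=cloud(c).reshape(-1,3);hsv=cv2.cvtColor(c["pixels"],cv2.COLOR_RGB2HSV).reshape(-1,3)
    m=(hsv[:,0]>105)&(hsv[:,0]<120)&(hsv[:,1]>150)&(P[:,2]>.12)&(P[:,2]<.2)&(P[:,0]<.65)&(P[:,1]>-.2)
    Q=P[m];
    for k in (Q[:,1]>.2,Q[:,1]<=.2): print(n,"blue",k.sum(),Q[k].min(0).round(3),Q[k].max(0).round(3))
    x0,x1,y0,y1=((330,360,140,190) if n=="s" else (340,370,150,195))
    H=hsv.reshape(400,640,3);PP=P.reshape(400,640,3)
    for v in range(y0,y1):
        for u in range(x0,x1):
            h=H[v,u]
            if h[1]>110 and h[2]>60 and 45<h[0]<85: print(u,v,h,PP[v,u].round(3),end=';')
    print()
    m=(abs(PP[...,1]+.235)<.025)&(abs(PP[...,0]-.58)<.1)&(PP[...,2]>.12)&(PP[...,2]<.22)
    print("arc",m.sum(),PP[m].min(0),PP[m].max(0),PP[m].mean(0))
E
```

```text
[[-0.     0.918  0.397]
 [ 0.     0.397 -0.918]
 [-1.    -0.    -0.   ]]
s blue 70 [0.562 0.343 0.12 ] [0.626 0.355 0.169]
s blue 114 [ 0.342 -0.02   0.12 ] [ 0.407 -0.003  0.169]
345 148 [ 67 123 172] [ 0.548 -0.247  0.192];346 148 [ 67 128 165] [ 0.546 -0.25   0.192];347 148 [ 68 127 171] [ 0.546 -0.255  0.191];348 148 [ 66 116 128] [ 0.822 -0.67   0.029];344 149 [ 68 135 196] [ 0.549 -0.244  0.19 ];345 149 [ 69 145 197] [ 0.547 -0.246  0.19 ];346 149 [ 68 143 176] [ 0.545 -0.248  0.189];347 149 [ 67 135 161] [ 0.546 -0.255  0.188];348 149 [ 67 115 118] [ 0.816 -0.661  0.028];343 150 [ 67 128 153] [ 0.549 -0.238  0.188];344 150 [ 68 137 164] [ 0.548 -0.242  0.187];345 150 [ 68 144 158] [ 0.551 -0.253  0.184];346 150 [ 67 134 135] [ 0.822 -0.655  0.023];342 151 [ 65 119 118] [ 0.551 -0.236  0.185];343 151 [ 66 111 124] [ 0.553 -0.244  0.183];339 152 [ 68 141 179] [ 0.559 -0.232  0.181];340 152 [ 68 140 148] [ 0.559 -0.238  0.18 ];336 153 [ 68 127 151] [ 0.563 -0.223  0.18 ];337 153 [ 68 138 181] [-0.058  0.634  0.54 ];338 153 [ 69 143 185] [ 0.56  -0.229  0.179];339 153 [ 68 122 176
[... 486 characters left out ...]
6 122 119] [ 0.578 -0.223  0.163];333 157 [ 66 121 118] [ 0.575 -0.225  0.164];
arc 210 [ 0.53339997 -0.25628702  0.12020027] [ 0.59017722 -0.21870311  0.19452252] [ 0.55864005 -0.22872656  0.16144585]
t blue 48 [0.566 0.343 0.127] [0.631 0.353 0.174]
t blue 44 [ 0.344 -0.02   0.152] [ 0.409 -0.008  0.174]
359 163 [ 65 111 166] [ 0.555 -0.249  0.193];360 163 [ 65 114 165] [ 0.554 -0.253  0.19 ];358 164 [ 66 114 165] [ 0.552 -0.243  0.195];359 164 [ 66 119 171] [ 0.552 -0.247  0.192];360 164 [ 65 111 165] [ 0.55  -0.25   0.191];357 165 [ 65 111 151] [ 0.552 -0.24   0.19 ];
arc 104 [ 0.53595317 -0.25605958  0.1218245 ] [ 0.59488615 -0.21931149  0.19734455] [ 0.56319466 -0.23064687  0.17054574]
```

Emit:
arm_command(increments=[-1,0,0,-0.25,0,0,1,-1,0,0,-0.25,0,0,1,-1,0,0,-0.25,0,0,1,-1,0,0,-0.25,0,0,1,-1,0,0,-0.25,0,0,1], newtons=40)

```text
time: 0.87
tcp_pos: [0.2478, -0.5738, 0.2566]
tool_rot: [0.672, 0.221, 0.672, -0.221]
force: [-0.0, 0.7, -0.1]
finger_gap: 1.0
```

Emit:
arm_command(increments=[-1,0,0,-0.25,0,0,1,-1,0,0,-0.25,0,0,1,-1,0,0,-0.25,0,0,1,-1,0,0,-0.25,0,0,1,-1,0,0,-0.25,0,0,1])

```text
time: 1.28
tcp_pos: [0.2478, -0.5738, 0.2816]
tool_rot: [0.706, 0.039, 0.706, -0.039]
force: [1.3, -0.6, 0.6]
finger_gap: 1.0
```

Emit:
arm_command(increments=[0,0,0,0,0.95,0.44,1,0,0,0,0,0.95,0.44,1,0,0,0,0,0.95,0.44,1,0,0,0,0,0.95,0.44,1,0,0,0,0,0.95,0.44,1])

```text
time: 1.7
tcp_pos: [0.3029, -0.4836, 0.2814]
tool_rot: [0.706, 0.041, 0.706, -0.041]
force: [0.7, 0.6, -0.1]
finger_gap: 1.0
```

Emit:
arm_command(increments=[0,0,0,0,0.95,0.44,1,0,0,0,0,0.95,0.44,1,0,0,0,0,0.95,0.44,1,0,0,0,0,0.95,0.44,1,0,0,0,0,0.95,0.44,1])

```text
time: 2.12
tcp_pos: [0.3576, -0.3943, 0.2814]
tool_rot: [0.706, 0.041, 0.706, -0.041]
force: [0.4, 0.0, 0.2]
finger_gap: 1.0
```

Emit:
arm_command(increments=[0,0,0,0,0.95,0.44,1,0,0,0,0,0.95,0.44,1,0,0,0,0,0.95,0.44,1,0,0,0,0,0.95,0.44,1,0,0,0,0,0.95,0.44,1])

```text
time: 2.53
tcp_pos: [0.4123, -0.3051, 0.2815]
tool_rot: [0.706, 0.041, 0.706, -0.041]
force: [-0.3, 0.6, -0.0]
finger_gap: 0.999
```

Emit:
arm_command(increments=[0,0,0,0,0.95,0.44,1,0,0,0,0,0.95,0.44,1,0,0,0,0,0.95,0.44,1,0,0,0,0,0.95,0.44,1,0,0,0,0,0.95,0.44,1])

```text
time: 2.95
tcp_pos: [0.467, -0.2158, 0.2815]
tool_rot: [0.706, 0.041, 0.706, -0.041]
force: [0.4, -0.2, -0.2]
finger_gap: 0.999
```

Emit:
arm_command(increments=[0,0,0,0,0.95,0.44,1,0,0,0,0,0.95,0.44,1,0,0,0,0,0.95,0.44,1,0,0,0,0,0.95,0.44,1,0,0,0,0,0.95,0.44,1])

```text
time: 3.37
tcp_pos: [0.5217, -0.1265, 0.2814]
tool_rot: [0.706, 0.041, 0.706, -0.041]
force: [1.3, -0.3, -0.8]
finger_gap: 0.998
```

Emit:
arm_command(increments=[0,0,0,0,0.95,0.44,1,0,0,0,0,0.95,0.44,1,0,0,0,0,0.95,0.44,1,0,0,0,0,0.5,0.44,1,0,0,0,0,0,0.44,1])

```text
time: 3.78
tcp_pos: [0.5735, -0.0631, 0.2815]
tool_rot: [0.706, 0.04, 0.706, -0.039]
force: [-0.7, 0.3, 0.3]
finger_gap: 1.001
```

```bash
python3 - <<'E'
from h import *
s=state();print(s["time"],s["tcp_pos"],rot(s["tool_rot"]).round(3),s["joint_pos"].round(2))
c=camera("wrist");cv2.imwrite("pics/w1.png",c["pixels"][:,:,::-1])
P=cloud(c).reshape(-1,3);hsv=cv2.cvtColor(c["pixels"],cv2.COLOR_RGB2HSV).reshape(-1,3)
m=(hsv[:,0]>20)&(hsv[:,0]<35)&(hsv[:,1]>120)&(P[:,2]>.07)
Q=P[m];print(len(Q));Q=Q[Q[:,2]>.145];print(len(Q),Q.mean(0),Q.min(0),Q.max(0)); print(cv2.minAreaRect(Q[:,:2].astype(np.float32)*1000))
E
```

```text
3.7833 [ 0.57351396 -0.06313237  0.28154554] [[ 0.     0.112  0.994]
 [ 0.001  0.994 -0.112]
 [-1.     0.001  0.   ]] [ 0.36  0.36 -0.47  1.59  0.17  1.23 -0.25]
861
242 [5.92637083e-01 3.30553576e-05 1.55427850e-01] [ 0.58037529 -0.01179944  0.1453954 ] [0.59661969 0.01135095 0.4256482 ]
((587.61865234375, 0.21718502044677734), (22.96856117248535, 15.998273849487305), 84.75811767578125)
```

```bash
python3 - <<'E'
from h import *
c=camera("wrist")
P=cloud(c).reshape(-1,3);hsv=cv2.cvtColor(c["pixels"],cv2.COLOR_RGB2HSV).reshape(-1,3)
m=(hsv[:,0]>20)&(hsv[:,0]<35)&(hsv[:,1]>120)&(P[:,2]>.145)&(P[:,2]<.155)
Q=P[m];print(len(Q),np.median(Q,0),np.percentile(Q,[3,97],axis=0))
m=(hsv[:,0]>20)&(hsv[:,0]<35)&(hsv[:,1]>120)&(P[:,2]>.07)&(P[:,2]<.155)
Q=P[m]
R2=np.array([[.994,-.112],[.112,.994]])
l=Q[:,:2]@R2.T
for a in np.arange(.07,.155,.01):
    k=(Q[:,2]>a)&(Q[:,2]<=a+.01); print(a.round(2),k.sum(), l[k].min(0).round(4),l[k].max(0).round(4) )
E
```

```text
247 [5.92916658e-01 1.89613269e-04 1.51269991e-01] [[ 0.58973808 -0.01088977  0.14945751]
 [ 0.59619806  0.01091173  0.15265467]]Traceback (most recent call last):
  File "<stdin>", line 11, in <module>
    return umr_minimum(a, axis, None, out, keepdims, initial, where)
ValueError: zero-size array to reduction operation minimum which has no identity
```

View pics/w1.png

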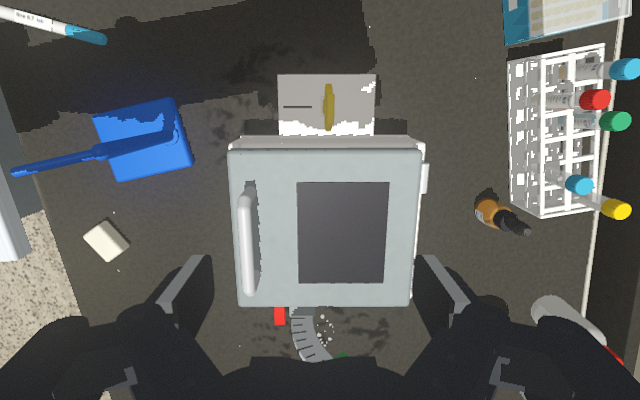

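Emit:
arm_command(increments=[0,0,0,0,0.8,0.16,0.6,0,0,0,0,0.8,0.15,0.6,0,0,0,0,0.8,0.15,0.6,0,0,0,0,0.85,0.15,0.6,0,0,0,0,0,0,0.6])

```text
time: 4.3
tcp_pos: [0.5926, -0.0007, 0.2813]
tool_rot: [0.706, 0.041, 0.706, -0.04]
force: [-0.3, 0.3, -0.1]
finger_gap: 0.602
```

Emit:
arm_command(increments=[0,0,0,1,0,0,0.6,0,0,0,1,0,0,0.6,0,0,0,1,0,0,0.6,0,0,0,1,0,0,0.6,0,0,0,0,0,0,0.6])

```text
time: 4.72
tcp_pos: [0.5899, -0.0057, 0.1974]
tool_rot: [0.704, 0.041, 0.708, -0.042]
force: [-1.7, 0.6, -0.2]
finger_gap: 0.6
```

```bash
python3 - <<'E'
from h import *
s=state();print(s["tcp_pos"],s["force"],rot(s["tool_rot"]).round(3))
c=camera("wrist");cv2.imwrite("pics/w2.png",c["pixels"][:,:,::-1])
c=camera("scene");crop(c,200,360,110,260,"s2.png",4)
E
```

```text
[ 0.58986929 -0.00566764  0.19744751] [-1.70108441  0.5640588  -0.20987641] [[-0.006  0.118  0.993]
 [-0.002  0.993 -0.118]
 [-1.    -0.002 -0.006]]
```

View pics/w2.png

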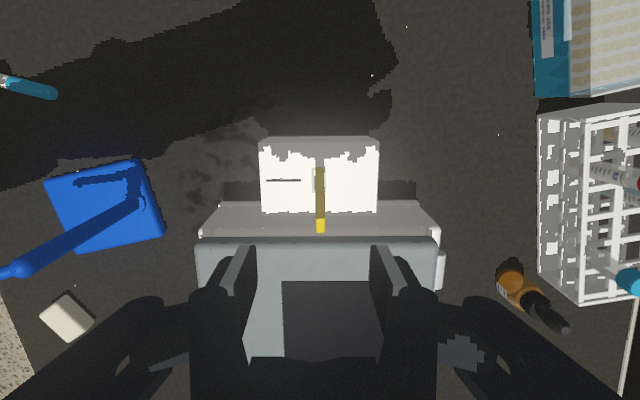

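View pics/s2.png

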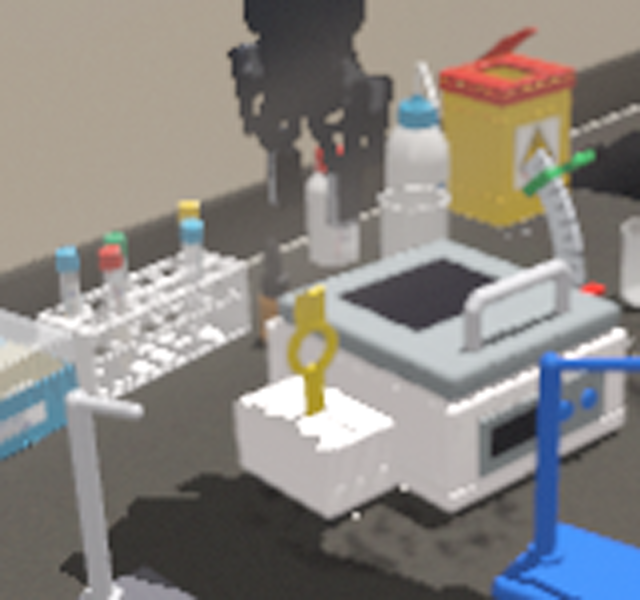

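Emit:
arm_command(increments=[0,0,0,0.5,0.15,0.06,0.6,0,0,0,0.5,0.1,0.06,0.6,0,0,0,0.4,0.05,0,0.6,0,0,0,0,0,0,0.6])

```text
time: 5.15
tcp_pos: [0.5946, 0.0031, 0.1715]
tool_rot: [0.705, 0.041, 0.707, -0.041]
force: [-0.1, -0.1, -0.1]
finger_gap: 0.601
```

```bash
python3 - <<'E'
from h import *
s=state();print(s["tcp_pos"],s["force"],rot(s["tool_rot"]).round(3),s["joint_pos"].round(3),s["qvel"].round(3))
E
```

```text
[0.59460365 0.0031444  0.17152198] [-0.14643953 -0.11508926 -0.06414746] [[-0.002  0.115  0.993]
 [-0.     0.993 -0.115]
 [-1.    -0.    -0.002]] [ 0.23   0.488 -0.466  1.692  0.249  1.023 -0.435] [ 0.005 -0.013 -0.002 -0.018 -0.01   0.032  0.012]
```

Emit:
arm_command(increments=[0,0,0,0.42,-0.05,-0.02,0.6,0,0,0,0.42,-0.05,-0.02,0.6,0,0,0,0.42,-0.05,-0.02,0.6,0,0,0,0.42,0,0,0.6,0,0,0,0.42,0,0,0.6])

```text
time: 5.57
tcp_pos: [0.5937, -0.0002, 0.1303]
tool_rot: [0.706, 0.041, 0.706, -0.041]
force: [0.2, -0.4, -0.4]
finger_gap: 0.602
```

Emit:
arm_command(increments=[0,0,0,0,0,0,0.6])

```text
time: 5.65
tcp_pos: [0.5928, -0.0002, 0.1292]
tool_rot: [0.705, 0.041, 0.707, -0.041]
force: [0.5, -0.0, -0.5]
finger_gap: 0.601
```

```bash
python3 - <<'E'
from h import *
s=state();print(s["tcp_pos"],s["force"],rot(s["tool_rot"]).round(3))
c=camera("wrist");cv2.imwrite("pics/w3.png",c["pixels"][:,:,::-1])
c=camera("scene");crop(c,230,340,140,240,"s3.png",6)
E
```

```text
[ 5.92779222e-01 -2.32725346e-04  1.29164183e-01] [ 0.54588417 -0.00766367 -0.45891081] [[-0.003  0.116  0.993]
 [-0.     0.993 -0.116]
 [-1.    -0.001 -0.003]]
```

View pics/w3.png

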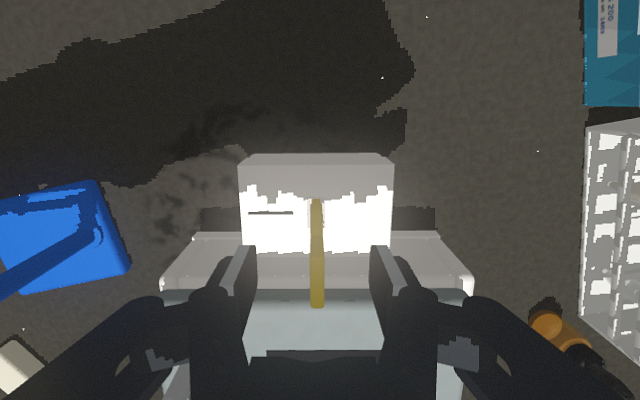

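View pics/s3.png

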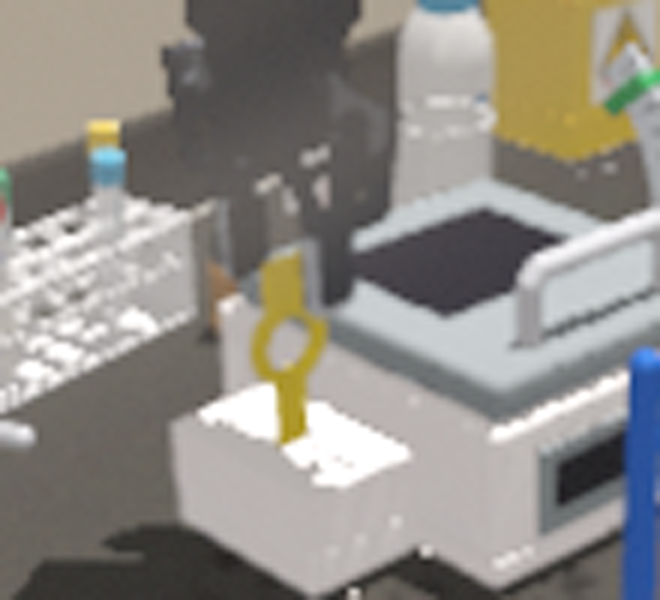

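The key sits centred between the pads: (317,200–305) in the wrist view, with pads at 250 and 378. Closing on it.

Emit:
arm_command(increments=[0,0,0,0,0,0,0,0,0,0,0,0,0,0,0,0,0,0,0,0,0,0,0,0,0,0,0,0,0,0,0,0,0,0,0], newtons=40)

```text
time: 6.17
tcp_pos: [0.5943, 0.0001, 0.1318]
tool_rot: [0.706, 0.041, 0.706, -0.041]
force: [0.4, 0.6, 2.4]
finger_gap: 0.059
```

Emit:
arm_command(increments=[0,0,0,0,0,0,0,0,0,0,0,0,0,0,0,0,0,0,0,0,0])

```text
time: 6.42
tcp_pos: [0.5944, 0.0001, 0.1318]
tool_rot: [0.706, 0.041, 0.706, -0.041]
force: [0.1, -0.5, 5.0]
finger_gap: 0.058
```

Emit:
arm_command(increments=[0,0,0,-0.4,0,0,0,0,0,0,-0.5,0,0,0,0,0,0,-0.5,0,0,0,0,0,0,-0.5,0,0,0,0,0,0,-0.5,0,0,0])

```text
time: 6.83
tcp_pos: [0.5939, 0.0002, 0.1807]
tool_rot: [0.706, 0.041, 0.706, -0.041]
force: [0.2, -0.5, -0.4]
finger_gap: 0.06
```

Emit:
arm_command(increments=[0,0,0,-0.4,0,0,0,0,0,0,-0.4,0,0,0,0,0,0,-0.3,0,0,0,0,0,0,0,0,0,0])

```text
time: 7.17
tcp_pos: [0.5946, 0.0002, 0.2028]
tool_rot: [0.707, 0.041, 0.705, -0.041]
force: [1.0, 0.4, -0.5]
finger_gap: 0.058
```

```bash
python3 - <<'E'
from h import *
s=state();print(s["tcp_pos"],s["force"],s["finger_gap"])
c=camera("scene");crop(c,200,360,110,260,"s4.png",4)
P=cloud(c).reshape(-1,3);hsv=cv2.cvtColor(c["pixels"],cv2.COLOR_RGB2HSV).reshape(-1,3)
m=(hsv[:,0]>20)&(hsv[:,0]<35)&(hsv[:,1]>120)&(P[:,2]>.07)&(abs(P[:,0]-.59)<.05)&(abs(P[:,1])<.04)
Q=P[m];
for a in np.arange(.07,.22,.01):
    k=(Q[:,2]>a)&(Q[:,2]<=a+.01); 
    if k.sum(): print(a.round(2),k.sum(),Q[k].mean(0).round(4),Q[k].min(0).round(4),Q[k].max(0).round(4))
E
```

```text
[5.94552810e-01 1.96120412e-04 2.02841590e-01] [ 0.99085105  0.42360798 -0.49943836] 0.05821612621924095
0.1 8 [0.5914 0.0013 0.108 ] [ 0.5891 -0.0032  0.1053] [0.5943 0.0052 0.1097]
0.11 12 [0.591  0.0013 0.1156] [ 0.5885 -0.0039  0.1115] [0.5945 0.0063 0.1191]
0.12 16 [0.5911 0.0015 0.1253] [ 0.5891 -0.0065  0.1206] [0.5946 0.0073 0.1296]
0.13 18 [0.5916 0.0018 0.1349] [ 0.5891 -0.0058  0.1302] [0.5961 0.0074 0.1398]
0.14 15 [0.592  0.0011 0.1443] [ 0.5891 -0.0051  0.1407] [0.5947 0.0062 0.1486]
0.15 16 [0.5908 0.0021 0.1554] [ 0.5871 -0.0056  0.1505] [0.5945 0.0065 0.1597]
0.16 20 [ 0.5907 -0.0007  0.1648] [ 0.5884 -0.0129  0.1603] [0.5935 0.0137 0.1682]
0.17 10 [ 0.5901 -0.0012  0.1747] [ 0.5866 -0.0159  0.1707] [0.5944 0.0187 0.1793]
0.18 9 [ 0.5907 -0.0041  0.1841] [ 0.5873 -0.0158  0.1803] [0.5964 0.0174 0.1879]
0.19 14 [0.5916 0.0042 0.1949] [ 0.5887 -0.0123  0.1906] [0.5944 0.0135 0.1991]
```

View pics/s4.png

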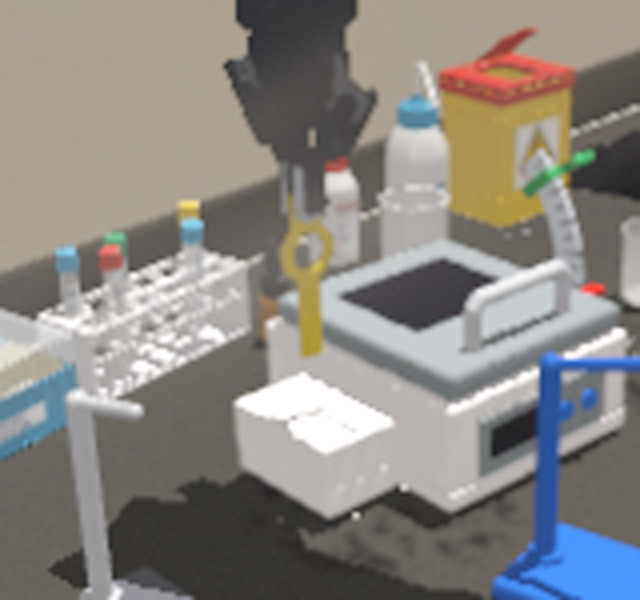

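Emit:
arm_command(increments=[0,0,0,0,0.5,-0.6,0,0,0,0,0,0.8,-0.95,0,0,0,0,0,0.9,-1,0,0,0,0,0,0.9,-1,0,0,0,0,0,0.95,-1,0])

```text
time: 7.63
tcp_pos: [0.5116, 0.0914, 0.2006]
tool_rot: [0.706, 0.041, 0.706, -0.041]
force: [0.1, 0.1, 0.2]
finger_gap: 0.058
```

Emit:
arm_command(increments=[0,0,0,0,0.95,-1,0,0,0,0,0,0.95,-0.9,0,0,0,0,0,0.95,-0.6,0,0,0,0,0,0.95,-0.3,0,0,0,0,0,0.9,0,0])

```text
time: 8.05
tcp_pos: [0.4663, 0.192, 0.201]
tool_rot: [0.706, 0.04, 0.706, -0.041]
force: [0.6, 0.3, -0.6]
finger_gap: 0.057
```

Emit:
arm_command(increments=[0,0,0,0.2,0.5,0,0,0,0,0,0.3,0.4,0,0,0,0,0,0.2,0,0,0,0,0,0,0,0,0,0,0,0,0,0,0,0,0])

```text
time: 8.47
tcp_pos: [0.4701, 0.2074, 0.1865]
tool_rot: [0.705, 0.041, 0.706, -0.042]
force: [1.0, -0.6, -1.1]
finger_gap: 0.056
```

```bash
cat > look.py <<'E'
from h import *
import sys
n=sys.argv[1]
s=state();print(s["time"],s["tcp_pos"],s["force"],s["finger_gap"],rot(s["tool_rot"]).round(3))
c=camera("scene");crop(c,180,320,130,260,n+"s.png",5)
t=camera("top");crop(t,200,330,160,260,n+"t.png",6)
w=camera("wrist");cv2.imwrite("pics/"+n+"w.png",w["pixels"][:,:,::-1])
for nm,c in(("s",c),("t",t)):
    P=cloud(c).reshape(-1,3);hsv=cv2.cvtColor(c["pixels"],cv2.COLOR_RGB2HSV).reshape(-1,3)
    m=(hsv[:,0]>20)&(hsv[:,0]<35)&(hsv[:,1]>120)&(P[:,2]>.05)&(abs(P[:,0]-.51)<.09)&(abs(P[:,1]-.2)<.08)
    Q=P[m]
    for a in np.arange(.05,.22,.02):
        k=(Q[:,2]>a)&(Q[:,2]<=a+.02); 
        if k.sum()>1: print(nm,a.round(2),k.sum(),Q[k].mean(0).round(4),Q[k].min(0).round(4),Q[k].max(0).round(4))
E
python3 look.py a
```

```text
8.4667 [0.47010568 0.20737672 0.1864728 ] [ 0.99997237 -0.58098591 -1.06589755] 0.05574711084244072 [[-0.001  0.117  0.993]
 [-0.001  0.993 -0.117]
 [-1.    -0.001 -0.001]]
s 0.07 5 [0.4669 0.2075 0.0886] [0.4649 0.2001 0.0877] [0.4688 0.2138 0.0898]
s 0.09 60 [0.4665 0.2077 0.0999] [0.4632 0.1982 0.09  ] [0.4713 0.2148 0.1096]
s 0.11 58 [0.4666 0.2076 0.1201] [0.4639 0.1984 0.1102] [0.4724 0.2145 0.1299]
s 0.13 72 [0.4664 0.2068 0.1414] [0.4635 0.1915 0.1304] [0.4711 0.2197 0.1499]
s 0.15 77 [0.4669 0.2072 0.159 ] [0.4627 0.1881 0.1501] [0.4727 0.2263 0.1699]
s 0.17 65 [0.4674 0.2105 0.1773] [0.4626 0.1886 0.1701] [0.4732 0.226  0.1889]
s 0.19 6 [0.4712 0.2174 0.1969] [0.4699 0.2169 0.1919] [0.4732 0.2181 0.2017]
t 0.15 5 [0.4698 0.1962 0.1582] [0.4681 0.1906 0.1506] [0.472  0.2015 0.1683]
t 0.17 4 [0.4692 0.1953 0.1769] [0.4673 0.1931 0.1751] [0.4712 0.1975 0.1778]
```

View pics/as.png

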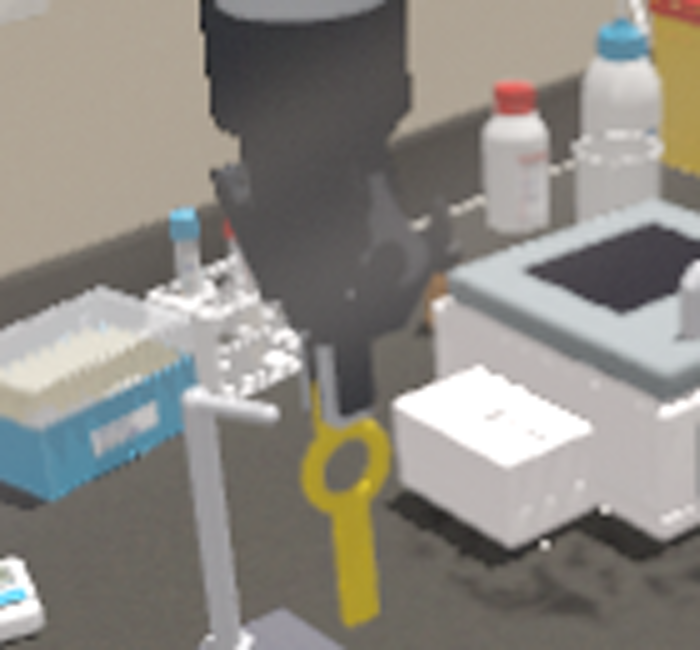

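View pics/aw.png

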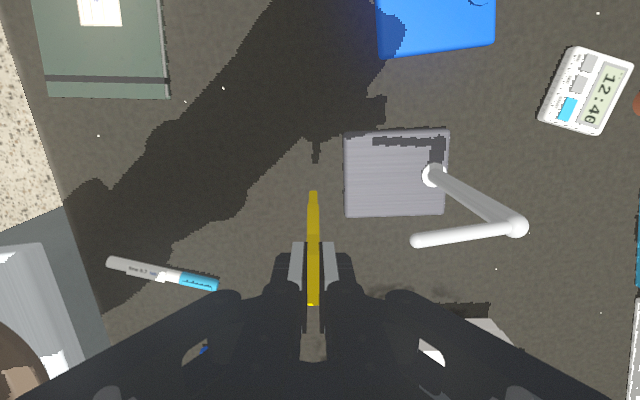

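Emit:
arm_command(increments=[0,0,0,0,0.1,0.4,0,0,0,0,0,0,0.5,0,0,0,0,0,0,0.5,0,0,0,0,0,0,0.5,0,0,0,0,0,0,0.4,0])

```text
time: 9.03
tcp_pos: [0.5179, 0.2049, 0.1872]
tool_rot: [0.706, 0.041, 0.706, -0.041]
force: [-0.9, -0.2, -0.3]
finger_gap: 0.059
```

Emit:
arm_command(increments=[0,0,0,0,0,0.4,0,0,0,0,0,0,0.4,0,0,0,0,0,0,0,0])

```text
time: 9.28
tcp_pos: [0.5338, 0.203, 0.1871]
tool_rot: [0.706, 0.041, 0.706, -0.041]
force: [0.9, -0.4, 0.1]
finger_gap: 0.054
```

```bash
python3 look.py b
```

```text
9.2833 [0.53382372 0.20299268 0.18706604] [ 0.86782974 -0.44013063  0.05450732] 0.054244089553850405 [[ 0.     0.117  0.993]
 [ 0.     0.993 -0.117]
 [-1.     0.     0.   ]]
s 0.07 8 [0.5319 0.2034 0.0888] [0.5287 0.1966 0.0867] [0.536  0.2085 0.0896]
s 0.09 52 [0.5304 0.203  0.1007] [0.5274 0.1949 0.0908] [0.535  0.2102 0.11  ]
s 0.11 53 [0.5306 0.2033 0.1198] [0.528  0.1947 0.1112] [0.5363 0.2104 0.1293]
s 0.13 64 [0.5304 0.2026 0.1405] [0.5273 0.1907 0.1301] [0.5344 0.2126 0.1497]
s 0.15 71 [0.5306 0.2021 0.1585] [0.5261 0.1826 0.1502] [0.5352 0.222  0.1698]
s 0.17 47 [0.5311 0.2063 0.1775] [0.5277 0.1849 0.1707] [0.5356 0.2204 0.187 ]
t 0.15 4 [0.5318 0.1905 0.1619] [0.5308 0.1863 0.1516] [0.5327 0.1957 0.1682]
t 0.17 5 [0.5327 0.1914 0.1793] [0.5307 0.1876 0.1703] [0.5346 0.1945 0.1863]
```

View pics/bs.png

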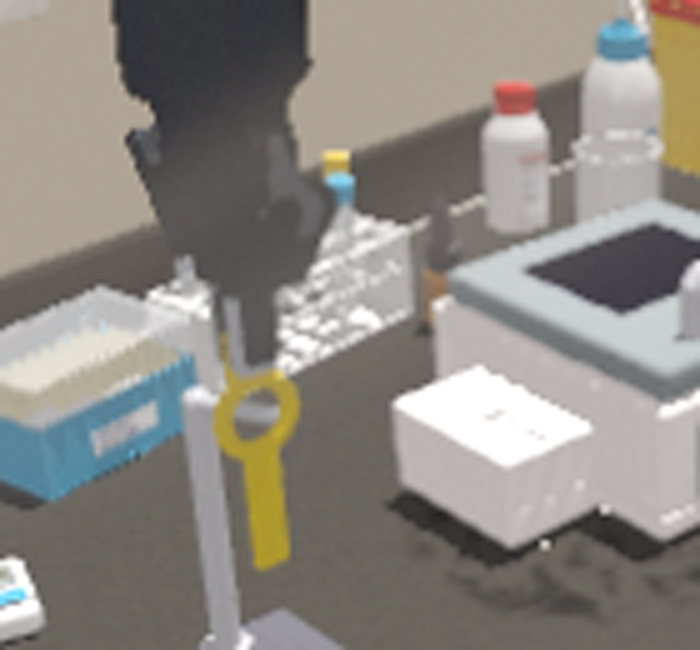

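View pics/bw.png

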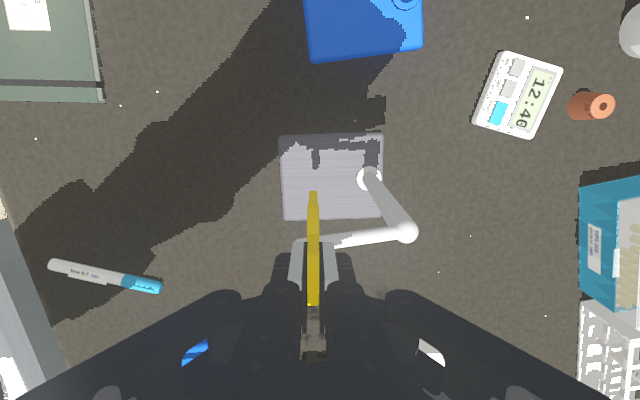

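The peg tip shows through the eye at (258,412), with no contact force. I'll go deeper, then lower.

Emit:
arm_command(increments=[0,0,0,0,0.05,0.4,0,0,0,0,0,0.05,0.4,0,0,0,0,0,0,0.2,0,0,0,0,0,0,0,0])

```text
time: 9.77
tcp_pos: [0.5534, 0.203, 0.1872]
tool_rot: [0.706, 0.041, 0.706, -0.041]
force: [-0.8, -1.0, 0.2]
finger_gap: 0.057
```

Emit:
arm_command(increments=[0,0,0,0.2,0,0,0,0,0,0,0.2,0,0,0,0,0,0,0.15,0,0,0,0,0,0,0,0,0,0])

```text
time: 10.1
tcp_pos: [0.5514, 0.203, 0.1753]
tool_rot: [0.705, 0.041, 0.706, -0.041]
force: [-0.3, 0.4, -0.7]
finger_gap: 0.057
```

```bash
python3 look.py c
```

```text
10.1 [0.5514149  0.20298462 0.17529723] [-0.32632001  0.39657978 -0.67509949] 0.057473155989799574 [[-0.001  0.115  0.993]
 [-0.001  0.993 -0.115]
 [-1.    -0.001 -0.001]]
s 0.07 34 [0.548  0.2027 0.0835] [0.546  0.1948 0.0763] [0.552  0.2094 0.0893]
s 0.09 51 [0.5479 0.2029 0.1   ] [0.5452 0.1941 0.09  ] [0.5534 0.2099 0.1098]
s 0.11 54 [0.5482 0.2027 0.1198] [0.5457 0.1933 0.1101] [0.5536 0.2099 0.13  ]
s 0.13 70 [0.5481 0.2029 0.1395] [0.5438 0.1839 0.1306] [0.5523 0.2219 0.1494]
s 0.15 56 [0.5491 0.2087 0.1624] [0.545  0.1841 0.1502] [0.5536 0.2218 0.1699]
s 0.17 4 [0.5503 0.2129 0.1761] [0.5476 0.2125 0.1726] [0.553  0.2133 0.1836]
t 0.13 2 [0.5528 0.1949 0.1427] [0.5511 0.1941 0.1423] [0.5545 0.1957 0.1431]
t 0.15 7 [0.5515 0.1886 0.1595] [0.5493 0.1846 0.1516] [0.5537 0.1919 0.1648]
```

View pics/cs.png

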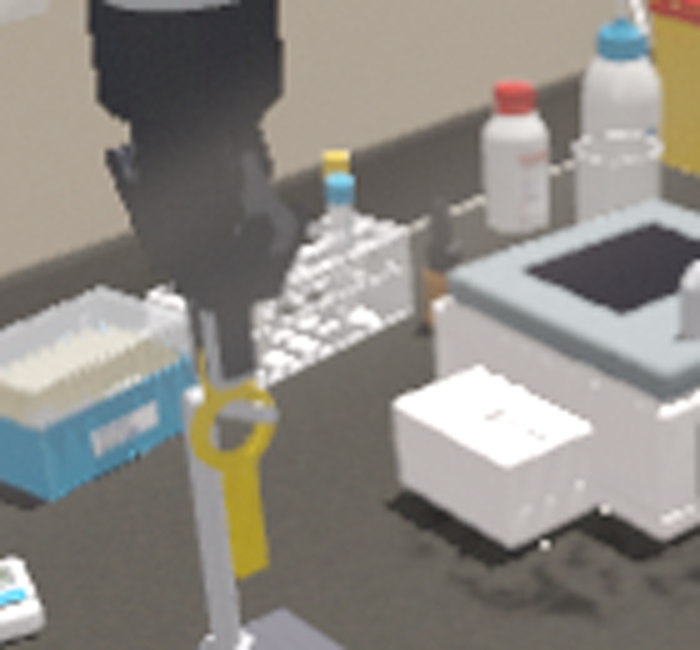

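Emit:
arm_command(increments=[0,0,0,0.1,-0.1,0,0,0,0,0,0.07,0,0,0,0,0,0,0,0,0,0])

```text
time: 10.5
tcp_pos: [0.5521, 0.2014, 0.1735]
tool_rot: [0.706, 0.041, 0.706, -0.041]
force: [-1.6, -0.7, 5.8]
finger_gap: 0.055
```

```bash
python3 look.py d
```

```text
10.5 [0.55211181 0.20135802 0.17353608] [-1.59923092 -0.67143608  5.83948678] 0.05461269381707874 [[ 0.001  0.116  0.993]
 [ 0.     0.993 -0.116]
 [-1.     0.     0.001]]
s 0.07 40 [0.5486 0.2015 0.082 ] [0.5456 0.1921 0.075 ] [0.5525 0.2092 0.0899]
s 0.09 54 [0.549  0.2014 0.1   ] [0.5466 0.1929 0.0906] [0.5552 0.208  0.11  ]
s 0.11 52 [0.5488 0.2018 0.1202] [0.5456 0.1932 0.1102] [0.5545 0.2079 0.1298]
s 0.13 68 [0.5487 0.201  0.1386] [0.5444 0.1817 0.13  ] [0.5538 0.2199 0.1492]
s 0.15 54 [0.5488 0.2069 0.162 ] [0.531  0.1815 0.1507] [0.5543 0.222  0.1698]
s 0.17 3 [0.5521 0.2112 0.172 ] [0.5503 0.2108 0.1711] [0.553  0.2115 0.1734]
t 0.07 2 [0.5532 0.1994 0.0856] [0.5529 0.198  0.0817] [0.5534 0.2008 0.0894]
t 0.13 2 [0.5533 0.1926 0.1434] [0.5521 0.1911 0.1423] [0.5545 0.1941 0.1445]
t 0.15 6 [0.552  0.1883 0.1599] [0.5503 0.1847 0.1541] [0.5534 0.1919 0.1664]
```

View pics/ds.png

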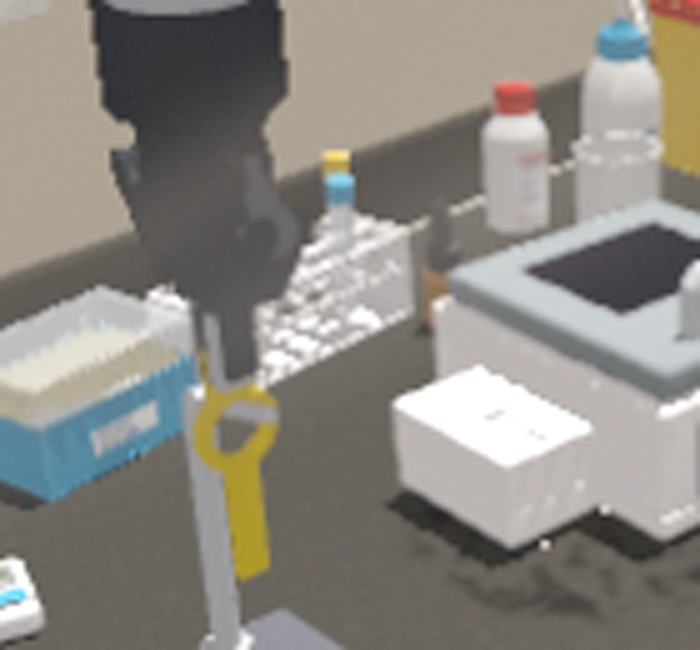

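The key is seated on the peg, with about 6 N upward reaction. Opening slowly.

Emit:
arm_command(increments=[0,0,0,0,0,0,0.12,0,0,0,0,0,0,0.18,0,0,0,0,0,0,0.25,0,0,0,0,0,0,0.35,0,0,0,0,0,0,0.4])

```text
time: 11.07
tcp_pos: [0.5519, 0.2012, 0.1728]
tool_rot: [0.706, 0.041, 0.706, -0.041]
force: [0.3, 0.3, 0.7]
finger_gap: 0.399
```

```bash
python3 look.py e
```

```text
11.0667 [0.55187289 0.20118815 0.17276646] [0.30764738 0.26829508 0.72521672] 0.39930441271943246 [[-0.     0.116  0.993]
 [-0.     0.993 -0.116]
 [-1.    -0.    -0.   ]]
s 0.07 40 [0.5433 0.2008 0.0827] [0.5407 0.1911 0.0744] [0.5481 0.2075 0.0895]
s 0.09 56 [0.5447 0.2007 0.1003] [0.5404 0.1908 0.0907] [0.5515 0.2073 0.1096]
s 0.11 57 [0.5461 0.201  0.1206] [0.5425 0.1928 0.1107] [0.5772 0.2086 0.1293]
s 0.13 70 [0.5471 0.2013 0.1393] [0.5438 0.1827 0.1305] [0.5539 0.2209 0.15  ]
s 0.15 43 [0.5499 0.2107 0.1609] [0.5323 0.1833 0.1506] [0.5708 0.2198 0.1697]
s 0.17 34 [0.5507 0.209  0.1803] [0.5481 0.2032 0.1718] [0.5535 0.2134 0.19  ]
s 0.19 5 [0.5511 0.2092 0.1916] [0.5496 0.2051 0.1908] [0.5525 0.2119 0.1926]
t 0.15 6 [0.5518 0.1883 0.1608] [0.549  0.1848 0.1512] [0.5547 0.1917 0.1684]
```

View pics/es.png

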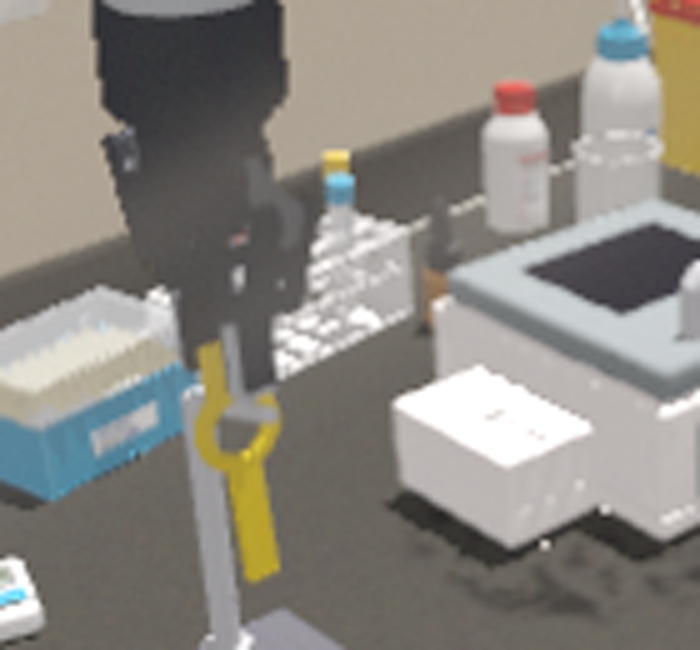

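View pics/ew.png

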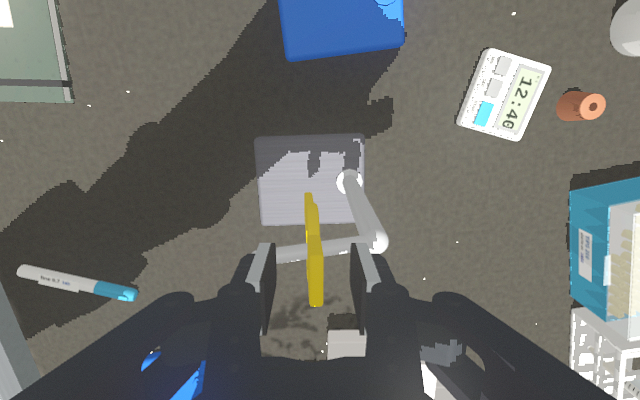

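The key hangs free between the open pads: tab at (315,300) in the wrist view, pads at 272 and 355. Retreating straight up.

Emit:
arm_command(increments=[0,0,0,-0.3,0,0,0.45,0,0,0,-0.5,0,0,0.45,0,0,0,-0.7,0,0,0.45,0,0,0,-0.8,0,0,0.45,0,0,0,-0.8,0,0,0.45])

```text
time: 11.63
tcp_pos: [0.5519, 0.2014, 0.2365]
tool_rot: [0.706, 0.041, 0.706, -0.041]
force: [0.8, 0.4, -0.4]
finger_gap: 0.444
```

Emit:
arm_command(increments=[0,0,0,-0.8,0,0,0.6,0,0,0,-0.8,0,0,0.6,0,0,0,-0.5,0,0,0.6,0,0,0,0,0,0,0.6])

```text
time: 11.97
tcp_pos: [0.5529, 0.2021, 0.28]
tool_rot: [0.707, 0.042, 0.704, -0.04]
force: [-0.3, -0.3, 0.5]
finger_gap: 0.594
```

```bash
python3 look.py f; python3 - <<'E'
from h import *
c=camera("wrist");P=cloud(c)
t=camera("top");s=camera("scene")
for n,c in(("t",t),("s",s)):
    P=cloud(c).reshape(-1,3)
    m=(P[:,2]>.130)&(abs(P[:,0]-.505)<.03)&(abs(P[:,1]+.112)<.06)&(P[:,2]<.16)
    Q=P[m];print(n,len(Q),Q.mean(0),Q.min(0),Q.max(0))
E
```

```text
11.9667 [0.55290981 0.20207073 0.27998898] [-0.26614901 -0.27324325  0.51470944] 0.5942799474155201 [[ 0.004  0.116  0.993]
 [ 0.002  0.993 -0.116]
 [-1.     0.002  0.004]]
s 0.07 35 [0.5415 0.2001 0.0825] [0.5392 0.1907 0.0756] [0.5463 0.2073 0.0886]
s 0.09 57 [0.543  0.2003 0.0995] [0.5392 0.1904 0.0904] [0.5501 0.2076 0.1099]
s 0.11 56 [0.5449 0.2008 0.1199] [0.5419 0.1928 0.1101] [0.5506 0.2074 0.1294]
s 0.13 71 [0.5463 0.2008 0.1389] [0.5415 0.183  0.1301] [0.5501 0.2208 0.1493]
s 0.15 61 [0.549  0.2058 0.1617] [0.5455 0.1829 0.15  ] [0.5533 0.2199 0.1699]
s 0.17 79 [0.55   0.2029 0.1798] [0.5467 0.1912 0.1702] [0.5545 0.2133 0.19  ]
s 0.19 14 [0.5512 0.2011 0.1916] [0.5491 0.1928 0.1901] [0.5535 0.2116 0.193 ]
t 0.09 3 [0.5467 0.1953 0.1003] [0.5437 0.1945 0.0947] [0.5487 0.196  0.1085]
t 0.13 7 [0.5515 0.2042 0.1427] [0.5491 0.1881 0.137 ] [0.5539 0.2184 0.1468]
t 0.15 9 [0.5517 0.1936 0.1569] [0.5473 0.1818 0.1502] [0.554  0.2191 0.1653]
t 0.17 8 [0.5528 0.1944 0.1822] [0.5498 0.1872 0.172 ] [0.5558 0.1996 0.1898]
t 0.19 2 [0.5544 0.1936 0.1949] [0.5538 0.1922 0.1941] [0.555  0.195  0.1957]
t 27 [ 0.50481349 -0.1484369   0.14431977] [ 0.49864614 -0.16099302  0.13271072] [ 0.51254644 -0.13396187  0.15060045]
s 137 [ 0.50391782 -0.10825055  0.1428493 ] [ 0.49511765 -0.16150767  0.1304426 ] [ 0.51513922 -0.06418473  0.15003733]
```

View pics/fs.png

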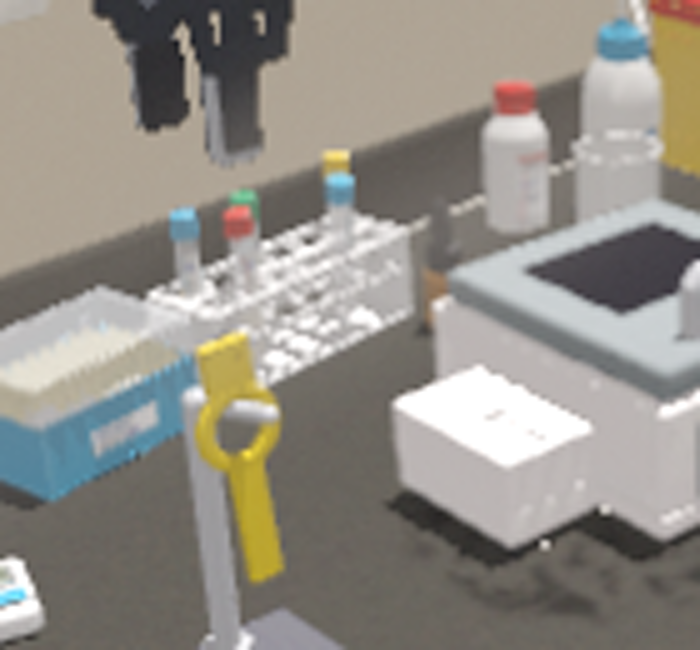

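The key hangs on the peg with the gripper clear. Next the lid bar.

Emit:
arm_command(increments=[0,0,0,0,-0.5,-0.1,0.6,0,0,0,0,-0.9,-0.1,0.6,0,0,0,0,-1,-0.1,0.6,0,0,0,0,-1,-0.1,0.6,0,0,0,0,-1,-0.1,0.6])

```text
time: 12.68
tcp_pos: [0.5311, 0.1134, 0.2764]
tool_rot: [0.706, 0.041, 0.706, -0.041]
force: [1.1, -0.0, 0.1]
finger_gap: 0.6
```

Emit:
arm_command(increments=[0,0,0,0,-1,-0.08,0.6,0,0,0,0,-1,0,0.6,0,0,0,0,-1,0,0.6,0,0,0,0,-1,0,0.6,0,0,0,0,-1,0,0.6])

```text
time: 13.1
tcp_pos: [0.5178, 0.0141, 0.2766]
tool_rot: [0.706, 0.041, 0.706, -0.041]
force: [0.9, 0.1, -0.4]
finger_gap: 0.599
```

Emit:
arm_command(increments=[0,0,0,0,-1,0,0.6,0,0,0,0,-1,0,0.6,0,0,0,0,-1,0,0.6,0,0,0,0,-1,0,0.6,0,0,0,0,-1,0,0.6])

```text
time: 13.52
tcp_pos: [0.5061, -0.085, 0.2766]
tool_rot: [0.706, 0.041, 0.706, -0.041]
force: [0.3, -0.2, 0.1]
finger_gap: 0.602
```

Emit:
arm_command(increments=[0,0,0,0,-1,0,0.6,0,0,0,0,-0.55,0,0.6,0,0,0,0,0,0,0.6])

```text
time: 13.77
tcp_pos: [0.5025, -0.1175, 0.2764]
tool_rot: [0.705, 0.042, 0.706, -0.043]
force: [0.2, -0.2, -0.3]
finger_gap: 0.599
```

```bash
python3 - <<'E'
from h import *
s=state();print(s["time"],s["tcp_pos"],rot(s["tool_rot"]).round(3),s["joint_pos"].round(2))
c=camera("wrist");cv2.imwrite("pics/w5.png",c["pixels"][:,:,::-1])
P=cloud(c).reshape(-1,3)
m=(P[:,2]>.135)&(abs(P[:,0]-.505)<.03)&(abs(P[:,1]+.112)<.06)&(P[:,2]<.16)
Q=P[m];print(len(Q),Q.mean(0),Q.min(0),Q.max(0))
E
```

```text
13.7667 [ 0.5025194  -0.11747005  0.27643951] [[-0.001  0.12   0.993]
 [-0.001  0.993 -0.12 ]
 [-1.    -0.001 -0.001]] [ 0.48  0.26 -0.44  1.74  0.12  1.17 -0.12]
1566 [ 0.50546274 -0.11095657  0.14740376] [ 0.49467905 -0.16484324  0.13570573] [ 0.51568951 -0.06467074  0.15131181]
```

View pics/w5.png

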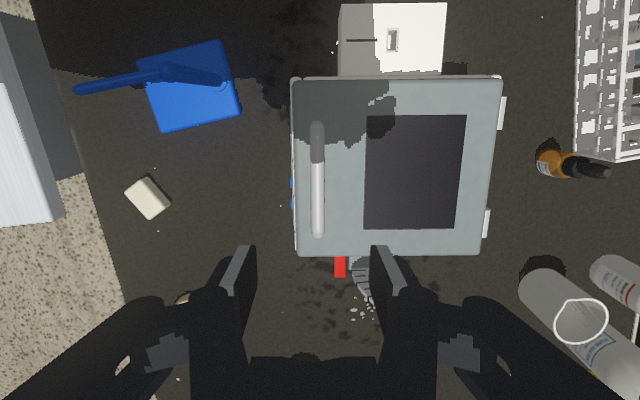

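Emit:
arm_command(increments=[0,0,0,0.5,0.2,0.1,0.6,0,0,0,0.9,0,0,0.6,0,0,0,0.9,0,0,0.6,0,0,0,0.9,0,0,0.6,0,0,0,0.7,0,0,0.6])

```text
time: 14.23
tcp_pos: [0.5056, -0.1081, 0.1969]
tool_rot: [0.706, 0.04, 0.706, -0.04]
force: [0.0, 0.1, 0.6]
finger_gap: 0.598
```

Emit:
arm_command(increments=[0,0,0,0.7,0,0,0.6,0,0,0,0.3,0,0,0.6,0,0,0,0,0,0,0.6])

```text
time: 14.48
tcp_pos: [0.5051, -0.1087, 0.1772]
tool_rot: [0.705, 0.041, 0.707, -0.04]
force: [-0.3, 0.7, -0.3]
finger_gap: 0.6
```

```bash
python3 - <<'E'
from h import *
s=state();print(s["time"],s["tcp_pos"],rot(s["tool_rot"]).round(3),s["joint_pos"].round(2))
c=camera("wrist");cv2.imwrite("pics/w6.png",c["pixels"][:,:,::-1])
E
```

```text
14.4833 [ 0.50510632 -0.1086688   0.17716704] [[-0.003  0.113  0.994]
 [ 0.001  0.994 -0.113]
 [-1.     0.001 -0.003]] [ 0.44  0.36 -0.43  1.87  0.18  0.95 -0.18]
```

View pics/w6.png

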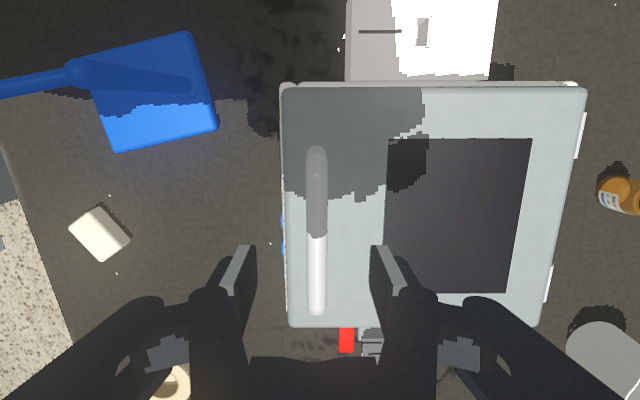

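Emit:
arm_command(increments=[0,0,0,0.5,-0.1,0,0.6,0,0,0,0.5,-0.1,0,0.6,0,0,0,0.5,0,0,0.6,0,0,0,0.5,0,0,0.6,0,0,0,0.4,0,0,0.6])

```text
time: 14.95
tcp_pos: [0.505, -0.1145, 0.1296]
tool_rot: [0.706, 0.041, 0.706, -0.041]
force: [1.0, -0.2, -0.1]
finger_gap: 0.596
```

```bash
python3 - <<'E'
from h import *
s=state();print(s["time"],s["tcp_pos"],s["force"])
c=camera("wrist");cv2.imwrite("pics/w7.png",c["pixels"][:,:,::-1])
E
```

```text
14.95 [ 0.50504125 -0.11453965  0.12955404] [ 1.01400795 -0.17314523 -0.13566987]
```

View pics/w7.png

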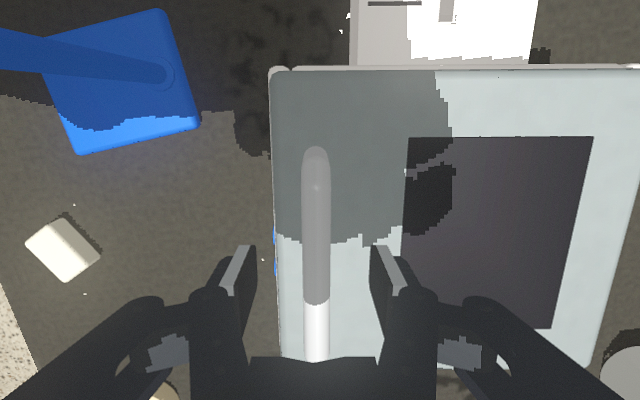

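The bar is centred between the pads at (315,…). Closing on it.

Emit:
arm_command(increments=[0,0,0,0.2,0,0,0.4,0,0,0,0,0,0,0,0,0,0,0,0,0,0,0,0,0,0,0,0,0,0,0,0,0,0,0,0], newtons=60)

```text
time: 15.42
tcp_pos: [0.5065, -0.1145, 0.1274]
tool_rot: [0.707, 0.041, 0.705, -0.041]
force: [4.0, 0.2, -3.8]
finger_gap: 0.115
```

Emit:
arm_command(increments=[0,0,0,0,0,0,0,0,0,0,0,0,0,0,0,0,0,0,0,0,0])

```text
time: 15.67
tcp_pos: [0.5065, -0.1145, 0.1274]
tool_rot: [0.707, 0.041, 0.705, -0.041]
force: [4.8, -0.7, -2.9]
finger_gap: 0.112
```

```bash
cat > plan.py <<'E'
from h import *
s=state();T=rot(s["tool_rot"]);p=s["tcp_pos"];print(s["time"],p,s["force"],s["finger_gap"]);print(T.round(3))
E
python3 plan.py; python3 - <<'E'
from h import *
t=camera("top");s=camera("scene")
crop(t,320,390,140,200,"t8.png",9);crop(s,310,380,130,200,"s8.png",8)
# predicted index pixels for a range
O=np.array([.579,-.1232]);y=-.113
X=np.array([np.cos(y),np.sin(y)]);Y=np.array([-np.sin(y),np.cos(y)])
for a in (0,.6,.63,.66,.69):
    l=np.array([.09-.142*np.cos(a)+.007*np.sin(a),-.114,.09+.142*np.sin(a)+.007*np.cos(a)])
    w=np.r_[O+l[0]*X+l[1]*Y,l[2]]
    print(a,w.round(4),proj(s,w).round(1),proj(t,w).round(1))
E
```

```text
15.6667 [ 0.50651645 -0.1145062   0.12737254] [ 4.8249245  -0.71297823 -2.90447871] 0.11181340717950114
[[ 0.002  0.116  0.993]
 [-0.     0.993 -0.116]
 [-1.     0.     0.002]]
0 [ 0.5145 -0.2306  0.097 ] [[349.8 181.6]] [[358.1 184.5]]
0.6 [ 0.543  -0.2339  0.176 ] [[343.5 154.6]] [[356.6 169.5]]
0.63 [ 0.5457 -0.2341  0.1793] [[342.9 153.3]] [[356.4 168.5]]
0.66 [ 0.5484 -0.2345  0.1826] [[342.3 152.1]] [[356.1 167.5]]
0.69 [ 0.5512 -0.2348  0.1858] [[341.6 150.8]] [[355.9 166.4]]
```

View pics/s8.png

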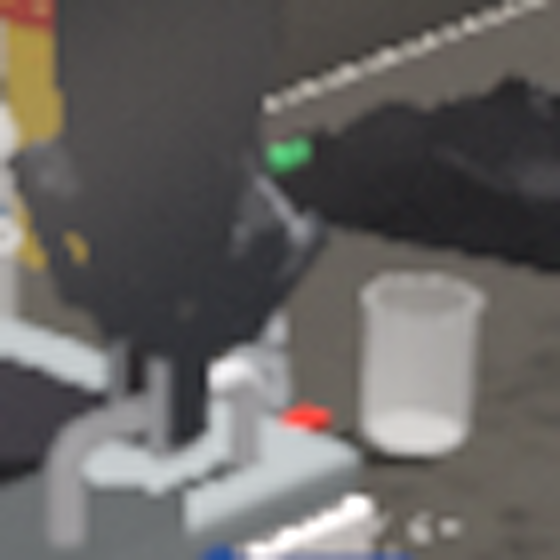

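View pics/t8.png

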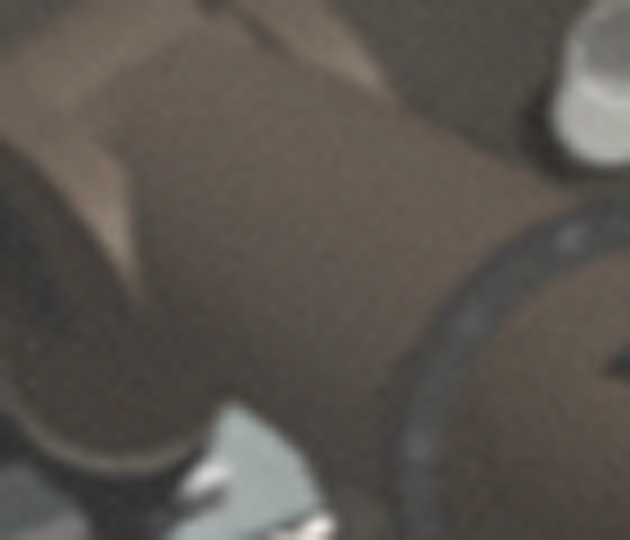

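```bash
cat > ang.py <<'E'
from h import *
O=np.array([.579,-.1232]);yw=-.113
X=np.array([np.cos(yw),np.sin(yw)]);Y=np.array([-np.sin(yw),np.cos(yw)])
def loc(p): p=np.atleast_2d(p);d=p[:,:2]-O; return np.c_[d@X,d@Y,p[:,2]]
def ang(p):
    l=loc(p); return np.arctan2(l[:,2]-.09,.09-l[:,0])-np.arctan2(7,142)
def run(name="scene"):
    c=camera(name);P=cloud(c).reshape(-1,3);hsv=cv2.cvtColor(c["pixels"],cv2.COLOR_RGB2HSV).reshape(-1,3)
    for nm,a,b in(("green",50,80),("red",0,8)):
        L=loc(P)
        m=(hsv[:,0]>=a)&(hsv[:,0]<=b)&(hsv[:,1]>110)&(hsv[:,2]>(145 if nm=="green" else 60))&(abs(L[:,0])<.1)&(L[:,1]<-.095)&(L[:,1]>-.15)&(P[:,2]>.06)&(P[:,2]<.25)
        if nm=="green": m&=L[:,1]<-.112
        if m.sum():
            q=P[m];uv=np.argwhere(m.reshape(400,640))
            print(name,nm,m.sum(),"px",uv.mean(0)[::-1].round(1),"loc",loc(q).mean(0).round(4),loc(q)[:,1].min().round(3),"ang",ang(q.mean(0)).round(3),"z",q[:,2].min().round(4),q[:,2].max().round(4), "r",np.hypot(loc(q).mean(0)[0]-.09,loc(q).mean(0)[2]-.09).round(4))
        else: print(name,nm,0)
if __name__=="__main__":
    run("scene");run("wrist")
    F=np.array([(.548,-.247,.192),(.546,-.25,.192),(.549,-.244,.19),(.547,-.246,.19),(.545,-.248,.189),(.549,-.238,.188),(.548,-.242,.187),(.551,-.236,.185),(.553,-.244,.183),(.551,-.253,.184)])
    print(loc(F).mean(0),ang(F.mean(0)));print(ang([.5148,-.2209,.0999]),"top",ang([.552,-.247,.192]),ang([.5196,-.2156,.1005]))
E
python3 ang.py
```

```text
scene green 9 px [345.4 148.9] loc [-0.0179 -0.1279  0.1894] -0.137 ang [0.695] z 0.1854 0.1934 r 0.1467
scene red 12 px [348.1 181.8] loc [-0.0535 -0.1043  0.0999] -0.113 ang [0.02] z 0.0959 0.1034 r 0.1439
wrist green 0
wrist red 0
[-0.01639518 -0.12424109  0.188     ] [0.69509206]
[0.01997368] top [0.73190466] [0.02635606]
```

```bash
python3 - <<'E'
import numpy as np
a=np.r_[0,.02,.05,.09,.14,.19,.24,.29,.34,.39,.44,.49,.54,.59,.63,.66,.68]
x=-.165*np.cos(a)+.052*np.sin(a);z=.165*np.sin(a)+.052*np.cos(a)
for i in range(len(a)-1): print(a[i+1].round(2),"tx",(-(z[i+1]-z[i])/.02).round(2),"tz",((x[i+1]-x[i])/.02).round(2))
E
```

```text
0.02 tx -0.16 tz 0.05
0.05 tx -0.24 tz 0.09
0.09 tx -0.32 tz 0.13
0.14 tx -0.39 tz 0.18
0.19 tx -0.39 tz 0.2
0.24 tx -0.38 tz 0.21
0.29 tx -0.36 tz 0.23
0.34 tx -0.35 tz 0.25
0.39 tx -0.34 tz 0.27
0.44 tx -0.33 tz 0.29
0.49 tx -0.31 tz 0.3
0.54 tx -0.29 tz 0.32
0.59 tx -0.28 tz 0.33
0.63 tx -0.21 tz 0.27
0.66 tx -0.15 tz 0.21
0.68 tx -0.1 tz 0.14
```

Emit:
arm_command(increments=[0,0,0,-0.16,0,0.05,0,0,0,0,-0.24,0,0.09,0,0,0,0,-0.32,0,0.13,0,0,0,0,-0.39,0,0.18,0,0,0,0,-0.39,0,0.2,0])

```text
time: 16.28
tcp_pos: [0.5181, -0.1158, 0.1565]
tool_rot: [0.706, 0.041, 0.706, -0.041]
force: [6.8, 0.0, -13.5]
finger_gap: 0.116
```

```bash
python3 plan.py; python3 ang.py | head -4
```

```text
16.2833 [ 0.51808167 -0.11576486  0.15648386] [ 6.82429096e+00  3.37552910e-04 -1.35201141e+01] 0.11562219916055383
[[-0.001  0.115  0.993]
 [ 0.001  0.993 -0.115]
 [-1.     0.    -0.001]]
scene green 0
scene red 4 px [347.5 173. ] loc [-0.0487 -0.1057  0.1265] -0.108 ang [0.208] z 0.126 0.1271 r 0.1434
wrist green 0
wrist red 0
```

Emit:
arm_command(increments=[0,0,0,-0.38,0,0.21,0,0,0,0,-0.36,0,0.23,0,0,0,0,-0.35,0,0.25,0,0,0,0,-0.34,0,0.27,0,0,0,0,-0.33,0,0.29,0])

```text
time: 16.8
tcp_pos: [0.5413, -0.1184, 0.192]
tool_rot: [0.704, 0.041, 0.708, -0.041]
force: [-6.0, 3.4, -5.1]
finger_gap: 0.114
```

Emit:
arm_command(increments=[0,0,0,-0.31,0,0.3,0,0,0,0,-0.29,0,0.32,0,0,0,0,-0.28,0,0.33,0,0,0,0,0,0,0,0])

```text
time: 17.13
tcp_pos: [0.5598, -0.1204, 0.2108]
tool_rot: [0.704, 0.041, 0.708, -0.041]
force: [-15.9, 4.4, 6.8]
finger_gap: 0.114
```

```bash
python3 plan.py; python3 ang.py | head -4; python3 - <<'E'
from h import *
s=camera("scene");w=camera("wrist");t=camera("top")
crop(s,290,390,110,200,"s9.png",7);cv2.imwrite("pics/w9.png",w["pixels"][:,:,::-1]);crop(t,300,390,140,220,"t9.png",7)
E
```

```text
17.1333 [ 0.55978708 -0.12039473  0.21078655] [-15.9130876    4.37798364   6.76432732] 0.11374521127757772
[[-0.006  0.115  0.993]
 [ 0.     0.993 -0.115]
 [-1.    -0.    -0.006]]
scene green 11 px [344.6 149.3] loc [-0.0165 -0.126   0.1883] -0.136 ang [0.696] z 0.179 0.1923 r 0.1449
scene red 0
wrist green 0
wrist red 0
```

View pics/s9.png

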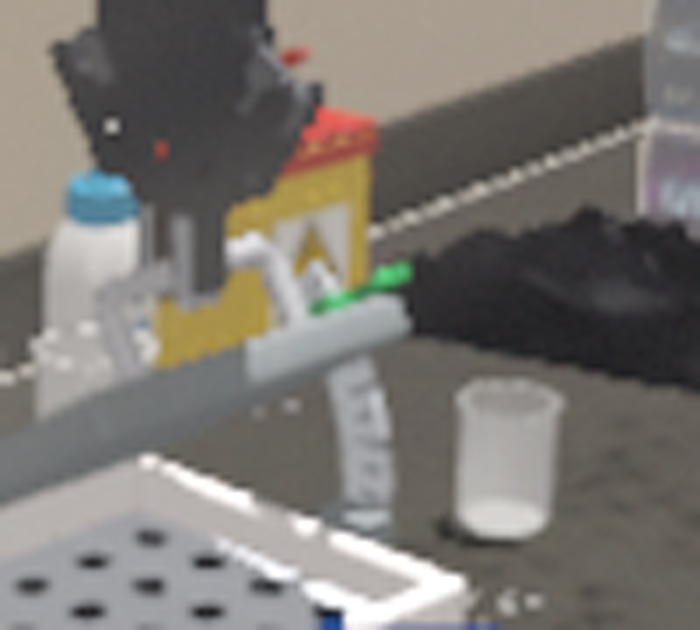

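View pics/w9.png

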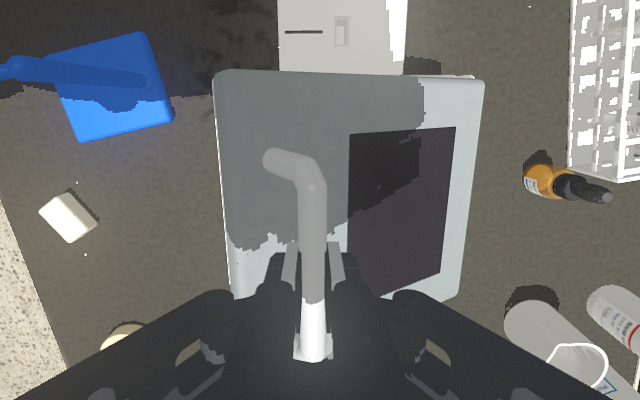

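```bash
cat > lidang.py <<'E'
from ang import *
w=camera("wrist");P=cloud(w)
hsv=cv2.cvtColor(w["pixels"],cv2.COLOR_RGB2HSV)
L=loc(P.reshape(-1,3)).reshape(P.shape)
m=(abs(L[...,1])<.085)&(L[...,0]>-.02)&(L[...,0]<.08)&(L[...,2]>.1)&(L[...,2]<.22)
Q=L[m]
for _ in range(4):
    c=Q.mean(0);n=np.linalg.svd(Q-c,full_matrices=False)[2][2];n*=np.sign(n[2]);d=(Q-c)@n;Q=Q[abs(d)<max(.002,2*d.std())]
print("lid pts",len(Q),"n",n.round(3),"ang",np.arctan2(n[0],n[2]).round(3),"tilt",np.arccos(n[2]).round(3),"hinge offset",((np.array([.09,0,.09])-c)@n).round(4))
E
python3 lidang.py
```

```text
lid pts 27359 n [0.528 0.007 0.849] ang 0.557 tilt 0.557 hinge offset -0.0192
```

View pics/t9.png

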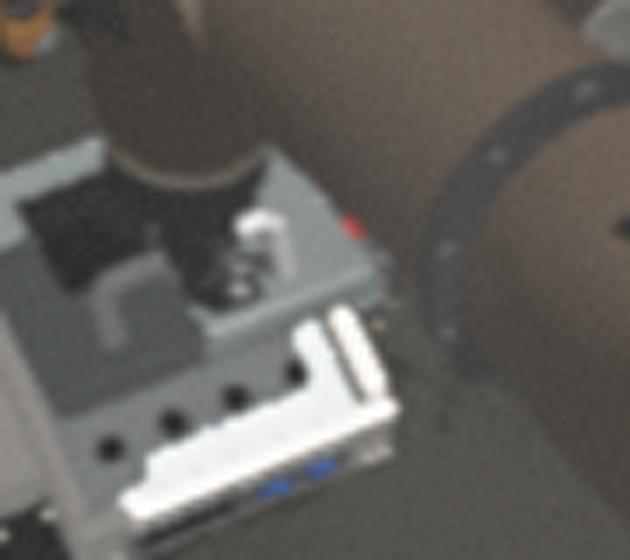

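Emit:
arm_command(increments=[0,0,0,-0.2,0,0.15,0,0,0,0,-0.2,0,0.2,0,0,0,0,-0.2,0,0.2,0,0,0,0,-0.12,0,0.15,0,0,0,0,0,0,0,0])

```text
time: 17.85
tcp_pos: [0.5758, -0.1221, 0.2236]
tool_rot: [0.705, 0.041, 0.707, -0.04]
force: [-2.4, 4.2, -14.3]
finger_gap: 0.111
```

```bash
python3 plan.py; python3 lidang.py; python3 ang.py | head -4; python3 - <<'E'
from h import *
s=camera("scene");t=camera("top")
crop(s,290,390,110,200,"s10.png",7);crop(t,300,390,140,220,"t10.png",7)
E
```

```text
17.85 [ 0.5757826  -0.12213626  0.22361535] [ -2.35023397   4.21821579 -14.27322003] 0.11076716846592548
[[-0.002  0.115  0.993]
 [ 0.001  0.993 -0.115]
 [-1.     0.001 -0.002]]
lid pts 24637 n [0.629 0.008 0.778] ang 0.68 tilt 0.68 hinge offset -0.0193
scene green 6 px [346.  148.8] loc [-0.0181 -0.1303  0.1891] -0.133 ang [0.693] z 0.1842 0.1915 r 0.1466
scene red 0
wrist green 0
wrist red 0
```

View pics/t10.png

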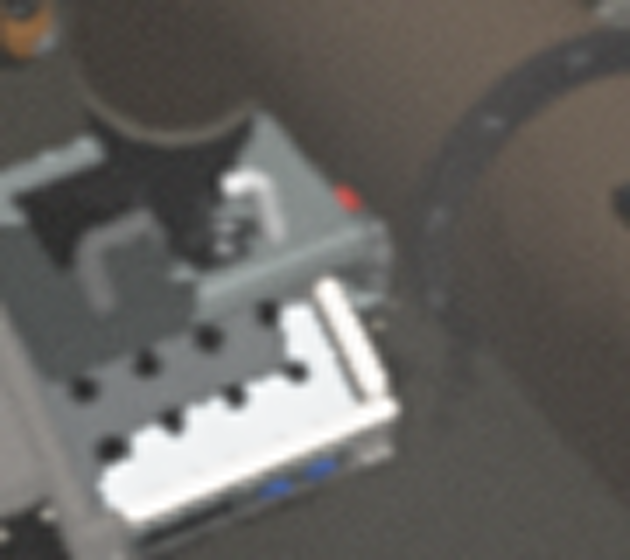

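View pics/s10.png

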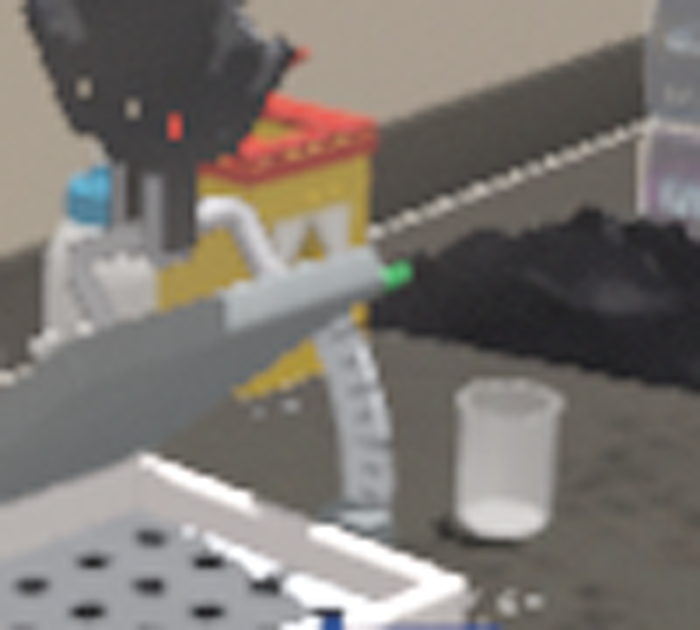

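```bash
python3 - <<'E'
from ang import *
t=camera("top");s=camera("scene")
def hit(c,uv,yl):
    o,d=ray(c,[uv]);d=d[0]
    oy=(o[:2]-O)@Y; dy=d[:2]@Y
    return o+d*(yl-oy)/dy
hsv=cv2.cvtColor(t["pixels"],cv2.COLOR_RGB2HSV);m=((hsv[...,0]<8)&(hsv[...,1]>120))
m[:160]=0;m[:,:340]=0;m[185:]=0;m[:,365:]=0
uv=np.argwhere(m)[:,::-1];P=cloud(t)[m];print(len(uv),uv.mean(0),loc(P).mean(0).round(4),loc(P)[:,1].min(),ang(P.mean(0)))
# angle that best explains red pixel rows: project visible stub
b0=cv2.imread("pics/top0.png");sc0=cv2.imread("pics/scene0.png")
for nm,img,c,win in(("top",b0,t,(140,200,335,375)),("scene",sc0,s,(135,195,325,365))):
    h=cv2.cvtColor(img,cv2.COLOR_BGR2HSV)
    for col,a,b,sv in(("green",45,85,90),("red",0,8,150)):
        k=(h[...,0]>=a)&(h[...,0]<=b)&(h[...,1]>sv)&(h[...,2]>140);z=np.zeros_like(k);z[win[0]:win[1],win[2]:win[3]]=1;k&=z
        uv=np.argwhere(k)[:,::-1]
        if nm=="scene" and col=="green": uv=uv[uv[:,0]>=342]
        print(nm,col,len(uv),uv.mean(0).round(2),uv.min(0),uv.max(0))
        for yl in((-.120,-.128,-.135) if col=="green" else (-.1,-.106,-.112)):
            p=hit(c,uv.mean(0),yl);print("   ",yl,loc(p).round(4),ang(p).round(3),"r",np.hypot(loc(p)[0,0]-.09,p[2]-.09).round(4))
E
```

```text
3 [349.33333333 167.66666667] [-0.1238 -0.016   0.5072] -0.08796588287038994 [1.04792654]
top green 21 [356.95 163.9 ] [351 162] [361 165]
    -0.12 [[-0.01   -0.12    0.1917]] [0.745] r 0.1426
    -0.128 [[ 0.0011 -0.128   0.1605]] [0.621] r 0.1134
    -0.135 [[ 0.0108 -0.135   0.1332]] [0.45] r 0.0902
top red 14 [353.86 184.79] [351 183] [356 186]
    -0.1 [[-0.046  -0.1     0.0938]] [-0.021] r 0.136
    -0.106 [[-0.0378 -0.106   0.0671]] [-0.226] r 0.1299
    -0.112 [[-0.0297 -0.112   0.0404]] [-0.442] r 0.1296
scene green 12 [344.92 148.92] [343 148] [347 150]
    -0.12 [[-0.0227 -0.12    0.1923]] [0.688] r 0.1522
    -0.128 [[-0.0158 -0.128   0.1888]] [0.702] r 0.1447
    -0.135 [[-0.0097 -0.135   0.1857]] [0.716] r 0.1382
scene red 10 [348.3 181.7] [346 181] [350 183]
    -0.1 [[-0.058  -0.1     0.1028]] [0.037] r 0.1486
    -0.106 [[-0.0529 -0.106   0.0994]] [0.017] r 0.1432
    -0.112 [[-0.0479 -0.112   0.0961]] [-0.005] r 0.138
```

The lid plane fit gives 0.68 rad and the index comes out at about 0.68 rad. I'll hold for a moment and check that it is steady.

Emit:
arm_command(increments=[0,0,0,0,0,0,0,0,0,0,0,0,0,0,0,0,0,0,0,0,0,0,0,0,0,0,0,0,0,0,0,0,0,0,0])

```text
time: 18.62
tcp_pos: [0.5756, -0.1221, 0.2235]
tool_rot: [0.706, 0.041, 0.706, -0.041]
force: [0.7, 6.1, -17.1]
finger_gap: 0.111
```

Emit:
arm_command(increments=[0,0,0,0,0,0,0,0,0,0,0,0,0,0,0,0,0,0,0,0,0,0,0,0,0,0,0,0,0,0,0,0,0,0,0])

```text
time: 19.03
tcp_pos: [0.5756, -0.1222, 0.2235]
tool_rot: [0.706, 0.041, 0.706, -0.041]
force: [0.3, 4.6, -16.2]
finger_gap: 0.112
```

```bash
python3 plan.py; python3 lidang.py; python3 look.py g; python3 - <<'E'
from ang import *
run("scene")
s=camera("scene");cv2.imwrite("pics/s11.png",s["pixels"][:,:,::-1])
E
```

```text
19.0333 [ 0.57558543 -0.12217203  0.22351609] [  0.33523472   4.63576472 -16.17136756] 0.11166284187162087
[[-0.001  0.115  0.993]
 [ 0.001  0.993 -0.115]
 [-1.     0.001 -0.001]]
lid pts 24598 n [0.628 0.008 0.778] ang 0.679 tilt 0.679 hinge offset -0.0193
19.0833 [ 0.57556026 -0.12213811  0.22351616] [ -0.83236251   5.41500622 -17.06103629] 0.11233442017039141 [[-0.001  0.115  0.993]
 [ 0.001  0.993 -0.115]
 [-1.     0.001 -0.001]]
s 0.07 36 [0.5417 0.1999 0.0826] [0.5387 0.1905 0.0756] [0.5464 0.2068 0.0898]
s 0.09 57 [0.5432 0.2005 0.0999] [0.5395 0.1909 0.09  ] [0.5486 0.2079 0.1097]
s 0.11 59 [0.5451 0.2005 0.1204] [0.5416 0.1913 0.1102] [0.5505 0.208  0.1299]
s 0.13 69 [0.5463 0.2009 0.1394] [0.5429 0.1829 0.131 ] [0.5531 0.2196 0.1498]
s 0.15 63 [0.5493 0.2052 0.1621] [0.545  0.1823 0.1502] [0.5546 0.2203 0.1696]
s 0.17 79 [0.5502 0.2027 0.1801] [0.5468 0.191  0.1701] [0.5548 0.2128 0.1895]
s 0.19 15 [0.5512 0.2012 0.1913] [0.5491 0.1915 0.1901] [0.5537 0.2109 0.1927]
t 0.09 2 [0.546  0.1953 0.0955] [0.5445 0.1945 0.0951] [0.5475 0.1961 0.0958]
t 0.13 7 [0.5518 0.2082 0.1436] [0.5489 0.191  0.1358] [0.5538 0.2181 0.1498]
t 0.15 12 [0.5526 0.1995 0.1604] [0.5487 0.1833 0.1517] [0.5557 0.2191 0.1692]
t 0.17 18 [0.5547 0.203  0.1815] [0.5521 0.1902 0.1701] [0.5605 0.213  0.1894]
t 0.19 7 [0.5554 0.2046 0.1937] [0.5529 0.195  0.1921] [0.5582 0.2139 0.1956]
scene green 5 px [346.2 148.8] loc [-0.0169 -0.1326  0.1884] -0.137 ang [0.695] z 0.1856 0.1904 r 0.1453
scene red 0
```

View pics/s11.png

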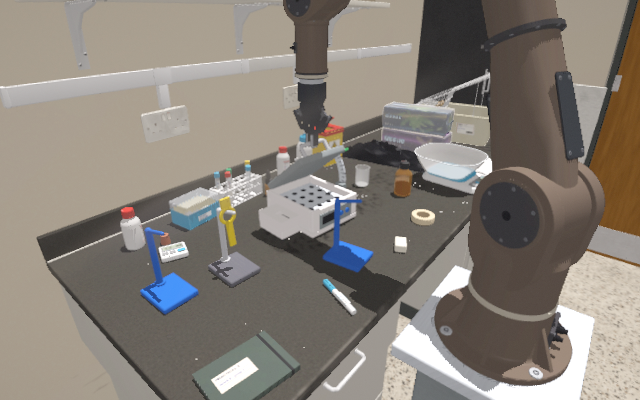

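The key hangs on the peg (228,215), the lid is held open and steady, and the beaker (362,176) and bottle (403,183) haven't moved. Handing in.

```bash
python3 -c "
from workcell import close_job
print(close_job())"
```

```text
the job is handed in; nothing more can be done
None
```

I hung the yellow key by its eye on the steel stand's peg and let go. I then lifted the lid by its bar to the green index and handed the job in at about 19 s with the gripper still holding it.

**Last checks**
- **Lid:** a plane fit gave 0.68 rad, unchanged over the last second or so of holding still. The wrist force was about 16 N downward, with the fingers closed on the bar.
- **Index:** the scene camera put the mark at about 0.68 rad, so the pointer should be within a few mm. It read 0.695 before and after the lift (0.68 after correcting for camera bias), so the mark had not moved.
- **Key:** it hangs still about mid-peg, tilted slightly with the peg's slope, with the eye about 0.15 m up and the gripper well away.
- **Beaker and bottle:** they are at the same image positions as at the start.

**Checks that failed or disagreed**
- **Red pointer:** the lid hid it from the scene camera at the end. I therefore judged the match from the lid angle and the index position instead of seeing the two together.
- **Top camera:** it gave a looser 0.70 rad for the index from only a few pixels. A ray check from the same camera was too sensitive to be usable.
- **Lift path:** partway up, the wrist force swung to about 16 N sideways and 7 N up. The angle estimated from the gripper was also about 0.03 rad above the plane fit. I moved the last part of the lift slightly outward to relieve this.

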